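# Put the spanners back in the rack in order of size

### The job

Put the four loose spanners from the mat back into the empty saddles of the spanner rack, one in each, so that the row runs in order of size down from the biggest one, which already lies in the rack and stays as it is. Each should lie flat and straight in the notches of its saddle, with its middle at the middle of the saddle.

Things in the scene. Friction and masses are not known exactly. Their poses are not given: they have to be found in the camera images.
- spanner_10: The smallest loose steel combination spanner, 150 mm long: ring 15 mm across at its +x end, open jaw 21 mm across at its -x end, bar between 8.5 mm wide (y), 5.5 mm thick. Heads stand 2 mm proud of the bar above and below. Origin: mid length, level with the heads' undersides; z up. 60 g, balances within 15 mm of the origin. Lies flat on a fixed 3 mm mat, ring end far from the robot.
- spanner_13: The second smallest loose steel combination spanner, 175 mm long: ring 19.5 mm across at its +x end, open jaw 28 mm across at its -x end, bar between 9.9 mm wide (y), 6.1 mm thick. Heads stand 2 mm proud of the bar above and below. Origin: mid length, level with the heads' undersides; z up. 95 g, balances within 15 mm of the origin. Lies flat on a fixed 3 mm mat, ring end far from the robot.
- spanner_15: The second largest loose steel combination spanner, 200 mm long: ring 22.5 mm across at its +x end, open jaw 32 mm across at its -x end, bar between 10.8 mm wide (y), 6.5 mm thick. Heads stand 2 mm proud of the bar above and below. Origin: mid length, level with the heads' undersides; z up. 130 g, balances within 15 mm of the origin. Lies flat on a fixed 3 mm mat, ring end far from the robot.
- spanner_17: The largest loose steel combination spanner, 225 mm long: ring 25.5 mm across at its +x end, open jaw 36 mm across at its -x end, bar between 11.7 mm wide (y), 6.9 mm thick. Heads stand 2 mm proud of the bar above and below. Origin: mid length, level with the heads' undersides; z up. 180 g, balances within 15 mm of the origin. Lies flat on a fixed 3 mm mat, ring end far from the robot.
- spanner_19: The biggest, a steel combination spanner, 250 mm long: ring 28.5 mm across at its +x end, open jaw 41 mm across at its -x end, bar between 12.6 mm wide (y), 7.3 mm thick. Heads stand 2 mm proud of the bar above and below. Origin: mid length, level with the heads' undersides; z up. 240 g, balances within 15 mm of the origin. Lies loose in the saddle at one end of the row (left or right).
- saddle_a: One of 4 like empty black plastic saddles, fixed. Origin: centre of its underside. Base 70 x 46 x 4 mm; a spanner lies along x, level, in notches of two 8 mm walls at x = -30 and 30 mm (52 mm between them free for the fingers). Notch floor 18 mm wide, 14 mm above the origin; sides flare to 44 mm wide at 33 mm. Seated, a spanner's origin is 12 mm above the saddle's.
- saddle_b: Like saddle_a. The 4 empty saddles and a fifth, which holds the biggest spanner, stand in a straight row along their y, 58 mm apart, on a low fixed plywood board (170 x 320 mm, top at z = 0.018). Which name stands where in the row changes.
- saddle_c: Like saddle_a. With a neighbour filled, fully open fingers do not fit between the bars: opening to 35 mm lets go and stays clear.
- saddle_d: Like saddle_a.
Not all that is in view belongs to the job. Leave any yellow look-alike of the spanner_10 alone.

How it is judged (in metres and radians):
At the end, for the whole second after the job is handed in: Next to the biggest lie the 17, 15, 13, 10 in that order, one per saddle, released, at rest: origin 8 to 17 mm above the saddle's, within 18 mm along and 10 mm across it, within 0.2 rad of its direction and 0.1 rad of level. The biggest is within 12 mm of its start ((x of spanner_10 in the frame of saddle_d between -0.018 and 0.018 m and y of spanner_10 in the frame of saddle_d between -0.01 and 0.01 m and z of spanner_10 in the frame of saddle_d between 0.008 and 0.017 m and angle between the x axis of spanner_10 and the x axis of saddle_d, either way round below 0.2 rad) and horizontal distance between spanner_10 and spanner_19 between 0.203 and 0.261 m and angle between each of spanner_10, spanner_13, spanner_15, spanner_17's own z axis and vertical below 0.1 rad and linear speed of each of spanner_10, spanner_13, spanner_15, spanner_17 below 0.02 m/s and ((x of spanner_13 in the frame of saddle_a between -0.018 and 0.018 m and y of spanner_13 in the frame of saddle_a between -0.01 and 0.01 m and z of spanner_13 in the frame of saddle_a between 0.008 and 0.017 m and angle between the x axis of spanner_13 and the x axis of saddle_a, either way round below 0.2 rad) or (x of spanner_13 in the frame of saddle_b between -0.018 and 0.018 m and y of spanner_13 in the frame of saddle_b between -0.01 and 0.01 m and z of spanner_13 in the frame of saddle_b between 0.008 and 0.017 m and angle between the x axis of spanner_13 and the x axis of saddle_b, either way round below 0.2 rad) or (x of spanner_13 in the frame of saddle_c between -0.018 and 0.018 m and y of spanner_13 in the frame of saddle_c between -0.01 and 0.01 m and z of spanner_13 in the frame of saddle_c between 0.008 and 0.017 m and angle between the x axis of spanner_13 and the x axis of saddle_c, either way round below 0.2 rad)) and horizontal distance between spanner_13 and spanner_19 between 0.145 and 0.203 m and ((x of spanner_15 in the frame of saddle_a between -0.018 and 0.018 m and y of spanner_15 in the frame of saddle_a between -0.01 and 0.01 m and z of spanner_15 in the frame of saddle_a between 0.008 and 0.017 m and angle between the x axis of spanner_15 and the x axis of saddle_a, either way round below 0.2 rad) or (x of spanner_15 in the frame of saddle_b between -0.018 and 0.018 m and y of spanner_15 in the frame of saddle_b between -0.01 and 0.01 m and z of spanner_15 in the frame of saddle_b between 0.008 and 0.017 m and angle between the x axis of spanner_15 and the x axis of saddle_b, either way round below 0.2 rad) or (x of spanner_15 in the frame of saddle_c between -0.018 and 0.018 m and y of spanner_15 in the frame of saddle_c between -0.01 and 0.01 m and z of spanner_15 in the frame of saddle_c between 0.008 and 0.017 m and angle between the x axis of spanner_15 and the x axis of saddle_c, either way round below 0.2 rad)) and horizontal distance between spanner_15 and spanner_19 between 0.087 and 0.145 m and ((x of spanner_17 in the frame of saddle_a between -0.018 and 0.018 m and y of spanner_17 in the frame of saddle_a between -0.01 and 0.01 m and z of spanner_17 in the frame of saddle_a between 0.008 and 0.017 m and angle between the x axis of spanner_17 and the x axis of saddle_a, either way round below 0.2 rad) or (x of spanner_17 in the frame of saddle_b between -0.018 and 0.018 m and y of spanner_17 in the frame of saddle_b between -0.01 and 0.01 m and z of spanner_17 in the frame of saddle_b between 0.008 and 0.017 m and angle between the x axis of spanner_17 and the x axis of saddle_b, either way round below 0.2 rad) or (x of spanner_17 in the frame of saddle_c between -0.018 and 0.018 m and y of spanner_17 in the frame of saddle_c between -0.01 and 0.01 m and z of spanner_17 in the frame of saddle_c between 0.008 and 0.017 m and angle between the x axis of spanner_17 and the x axis of saddle_c, either way round below 0.2 rad)) and horizontal distance between spanner_17 and spanner_19 between 0.029 and 0.087 m and distance of spanner_19 from where it was at the start of the episode below 0.012 m); the robot touches nothing.
It fails at once if the biggest spanner, already in the rack, is pushed or lifted out of its place (moved more than 20 mm) (distance of spanner_19 from where it was at the start of the episode above 0.02 m).
It also fails if it takes over 90 s, if anything falls off the work surface, if the arm or the gripper's body presses on something with over 40 N, if the wrist force passes 120 N, or if a joint passes its speed limit or range.

### The arm

A 7-joint arm with a two-finger parallel gripper is mounted at the origin on the work surface. World frame = base frame: x ahead of the robot, y to its left, z up, the work surface at z = 0. Lengths are in m, angles in degrees, forces in N, time in s.
With the tool pointing down it reaches from about 0.4 to 0.85 m from the base axis. Payload 6.9 kg.
Tool frame: the origin (TCP) lies midway between the tips of the shut fingers; the grasp point (between the pads) lies 19 mm behind it; z points along the fingers, y is the line along which they close (so a half turn about z gives the same grasp; the last joint's range is limited). The gripper opens to 85 mm and grips with 20 to 120 N. Pads are 22 mm wide; open, the fingers measure 114 mm over their backs; the gripper's body (76 mm by 85 mm) begins 54 mm behind the grasp point. The pads swing forward as they close: fully open they stand 13 mm farther back than shut.
Start: joints at [-65.632, 29.078, -13.613, 85.955, 7.202, 65.827, -8.869], TCP at [0.197, 0.593, 0.191] pointing down, gripper open.
Joint ranges: [-176.47, 176.47], [-13.61, 117.27], [-81.72, 77.17], [0.22, 143.17], [-87.28, 267.28], [10, 112.55], [-165.47, 165.47]. Speed limits (degrees/s): [136.94, 136.94, 180, 180, 180, 180, 180].

### API

Orientations are given as [roll, pitch, yaw] about the fixed x, y, z axes, in that order (R = Rz(yaw) Ry(pitch) Rx(roll)).
In Python, from cell import r gives the robot as it stands.
- The arm moves only by the tool step_arm, never from a script. Its argument "moves" is a list of rows, each an object of numbers: "dx", "dy", "dz": the shift along the tool's x, y, z in m; "ax", "ay", "az": the turn, a rotation vector about the tool's x, y, z in degrees; "grip": the finger opening in m, from 0 to 0.0854. A call has 1 to 10 rows; each row is the pose to reach, as a shift and turn from the pose commanded when the call began, along the tool's axes at that moment; what a row does not reach only later rows make up. A row lasts 1/10 s, in which the tool goes at most 50 mm and 8.59 degrees, less where a joint would pass 70% of its speed; a pose out of reach is approached as far as the arm can. A call with a gripper value outside its range is refused whole. The fingers move at their own pace and stop on an object; "grip_force" is the grip in N (left out, the last holds). Time passes only in rows, so rows that repeat a pose let the fingers close. It gives the time, the measured TCP pose, the force, the opening and the grip force at its end, in the units of the state.
- r.read_state(): the state, without advancing time (a new reading comes with each control period).
- r.snapshot(name): name is "scene" or "top" or "wrist"; returns (picture, depth): 400x640x3 uint8, red, green, blue; 400x640 float32, m along the optical axis (not along the pixel's ray), 0 where there is no reading.
- r.camera_params(name): a dict with "intrinsics" (3x3 intrinsics, pixels), "extrinsics" (4x4, takes a point from world to camera coordinates). Camera axes: x right, y up, looking along -z (the intrinsics and any distortion apply to the point x, -y, -z); pixel columns grow to the right and rows downward; lengths in m; the calibration is good to about 2 mm. A picture is of the moment at which its call begins: read the wrist's pose just before it. camera_params takes no time and is no camera call; for the wrist camera it gives the pose at the moment of the call.
- r.close_job(): hands the job in; it is judged then, once.
The state is a dict: "clock": time; "q": joint angles; "joint_vel": joint speeds; "joint_torque": joint torques, N m; "ee_pos": TCP position; "eef_rot": TCP orientation; "force": force on the tool from outside, world axes, zero at the start; "ft_torque": the same for the moment, N m; "gripper_width": finger opening in m; "finger_force": force on a finger pad.
Only numpy, scipy, OpenCV 4.12 (cv2) and the standard library are available. Lean on these libraries where they do the work, as an engineer would, in place of code of your own. Each camera call takes 0.05 s, during which the arm holds its last target. There are 200 camera calls.

## Working session

There is one attempt and no reset: what is moved stays moved. The work goes in short steps, Python scripts to look and compute and a tool call to move; the robot and the scene stay as the last step left them, time stands still between calls to the robot, and variables do not carry over. Pictures are saved under pics/ and viewed, at most 14 in all, crops included, and the job is handed in when it is done.

Besides the shell and the picture viewer there is one more tool, called after "Request:" as name(argument=value, ...), one argument or row to a line, values as JSON. step_arm: Moves the arm, as the interface text tells. Its arguments: {"type":"object","properties":{"moves":{"type":"array"},"grip_force":{"type":"number"}},"required":["moves"]}

```bash
mkdir -p pics; ls
cat > h.py <<'E'
import numpy as np, cv2
from cell import r
def snap(n,f):
    P=r.camera_params(n); im,d=r.snapshot(n); cv2.imwrite(f'pics/{f}.png',im[:,:,::-1]); np.savez(f'pics/{f}.npz',im=im,d=d,K=P['intrinsics'],E=P['extrinsics'],**({'D':P['distortion']} if 'distortion' in P else {})); return P,im,d
def load(f): return np.load(f'pics/{f}.npz')
def depthpt(z,u,v):
    K,E,d=z['K'],z['E'],z['d']; w=d[int(v)-1:int(v)+2,int(u)-1:int(u)+2]; D=np.median(w[w>0])
    c=np.array([(u-K[0,2])/K[0,0]*D,-(v-K[1,2])/K[1,1]*D,-D]); return E[:3,:3].T@(c-E[:3,3])
def ray(z,u,v):
    K,E=z['K'],z['E']; c=np.array([(u-K[0,2])/K[0,0],-(v-K[1,2])/K[1,1],-1]); return -E[:3,:3].T@E[:3,3],E[:3,:3].T@c
def atz(z,u,v,h): o,d=ray(z,u,v); return o+d*(h-o[2])/d[2]
def tri(obs):
    A=np.zeros((3,3));b=np.zeros(3)
    for o,d in obs:
        d=d/np.linalg.norm(d);M=np.eye(3)-np.outer(d,d);A+=M;b+=M@o
    return np.linalg.solve(A,b)
def proj(z,p):
    c=z['E'][:3,:3]@np.asarray(p)+z['E'][:3,3]; return [z['K'][0,0]*c[0]/-c[2]+z['K'][0,2], z['K'][1,1]*-c[1]/-c[2]+z['K'][1,2]]
E
python3 - <<'E'
from h import *
np.set_printoptions(precision=4,suppress=True)
s=r.read_state(); print(s)
for n in ('top','scene','wrist'):
    P,im,d=snap(n,n+'0'); print(n,P)
E
```

```text
pics
{'clock': 0.0, 'q': array([-65.6318,  29.125 , -13.6084,  86.0085,   7.2006,  65.8251,
        -8.8688]), 'joint_vel': array([-0.0145,  0.0034,  0.0441, -0.0575, -0.0333,  0.0232, -0.0254]), 'joint_torque': array([  0.    , -62.0599,  -2.1866, -24.9653,   0.0127,   0.0121,
        -0.0001]), 'ee_pos': array([0.1964, 0.5928, 0.1906]), 'eef_rot': array([-179.9   ,    0.0007,  161.6768]), 'force': array([ 0.1509, -0.011 ,  0.8218]), 'ft_torque': array([-0.0404, -0.0033, -0.0048]), 'finger_force': 0.0, 'gripper_width': 0.08547715297990113}
top {'intrinsics': array([[418.2798,   0.    , 318.608 ],
       [  0.    , 418.2798, 192.941 ],
       [  0.    ,   0.    ,   1.    ]]), 'extrinsics': array([[-0.0013, -1.    , -0.0075, -0.1112],
       [ 0.9954, -0.002 ,  0.0962, -0.4158],
       [-0.0962, -0.0073,  0.9953, -1.3381],
       [ 0.    ,  0.    ,  0.    ,  1.    ]])}
scene {'intrinsics': array([[416.6849,   0.    , 318.307 ],
       [  0.    , 416.6849, 198.485 ],
       [  0.    ,   0.    ,   1.    ]]), 'extrinsics': array([[ 0.2637,  0.9646, -0.0014, -0.0088],
       [-0.7963,  0.2185,  0.5641,  0.3185],
       [ 0.5444, -0.1477,  0.8257, -1.3709],
       [ 0.    ,  0.    ,  0.    ,  1.    ]])}
wrist {'intrinsics': array([[278.8665,   0.    , 322.3774],
       [  0.    , 278.8665, 204.1356],
       [  0.    ,   0.    ,   1.    ]]), 'extrinsics': array([[ 0.3135,  0.9496, -0.0023, -0.6227],
       [-0.9121,  0.3004, -0.2789,  0.0384],
       [-0.2641,  0.0895,  0.9603, -0.3796],
       [ 0.    ,  0.    ,  0.    ,  1.    ]])}
```

View pics/top0.png

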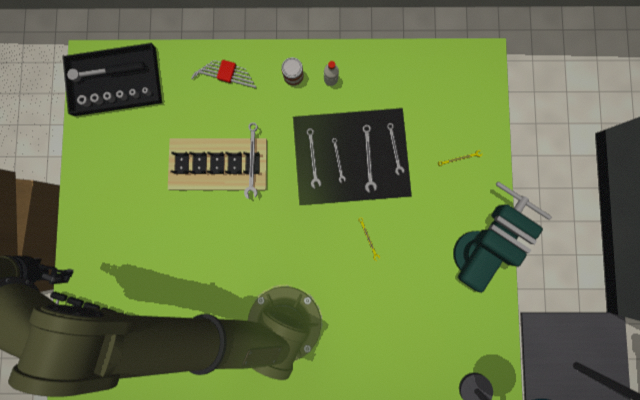

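View pics/scene0.png

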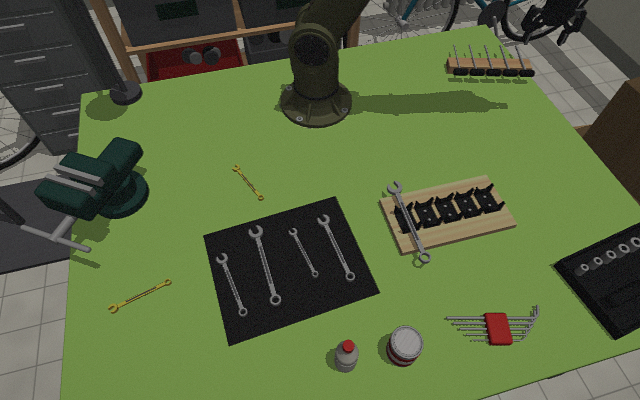

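The top view shows four steel spanners on the black mat at (313,158), (338,160), (369,157) and (396,150). The rack is at (170–265,165), with the 19 in its rightmost saddle (252,160). Candidates that could be mistaken for the 10 are the yellow look-alikes at (369,238) and (459,158), which lie off the mat. I'll check the choice in an enlarged crop.

Run:
```python
from h import *
im=cv2.imread('pics/top0.png')
a=cv2.resize(im[105:205,290:420],None,fx=6,fy=6,interpolation=cv2.INTER_CUBIC)
cv2.imwrite('pics/c1.png',a)
b=cv2.resize(im[120:205,165:270],None,fx=7,fy=7,interpolation=cv2.INTER_CUBIC)
cv2.imwrite('pics/c2.png',b)
```

```text
(no output)
```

View pics/c1.png

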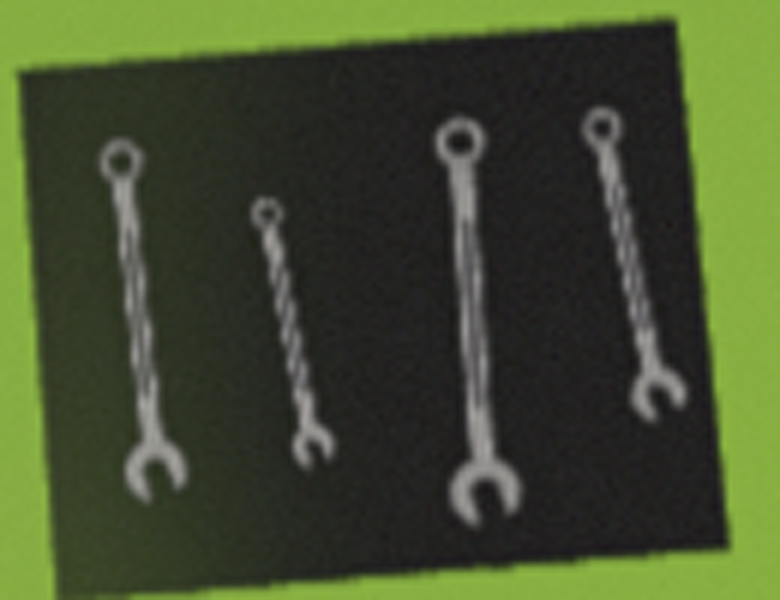

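View pics/c2.png

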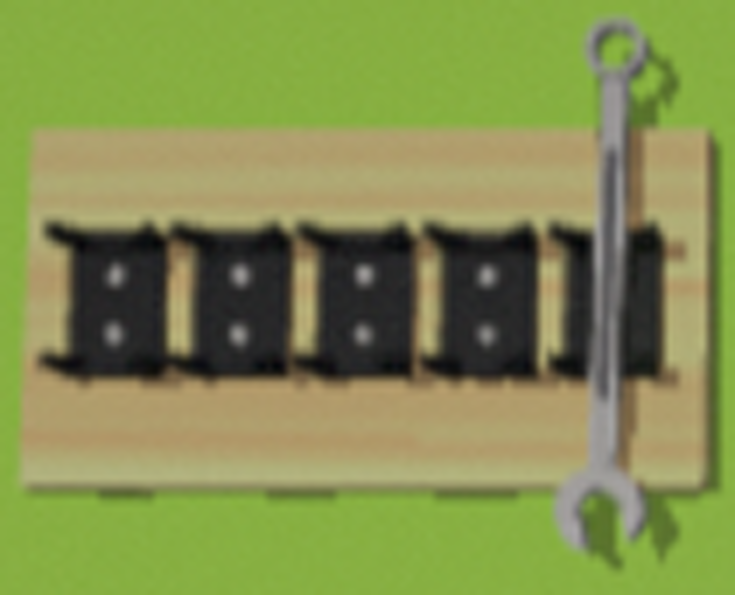

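The mat crop shows, by length, the 15 (ring 121,161; jaw 156,503), the 10 (267,198 to 315,468), the 17 (460,118 to 487,525) and the 13 (602,107 to 658,422). The rack crop shows the screw pairs of the four empty saddles at x = 115, 239, 364, 487 and y = 275/335.

```bash
python3 - <<'E'
from h import *
np.set_printoptions(precision=4,suppress=True)
z=load('top0');s=load('scene0')
f=lambda x,y:(x/6+290-.4,y/6+105-.4)
S={'15':[(121,138),(156,503)],'10':[(267,196),(315,468)],'17':[(460,116),(487,528)],'13':[(602,105),(659,423)]}
for k,(a,b) in S.items():
    A=atz(z,*f(*a),.012);B=atz(z,*f(*b),.012)
    m=(A+B)/2;print(k,'mid',m,'len',np.linalg.norm(A-B),'yaw',np.degrees(np.arctan2(*(A-B)[1::-1])),'depth',depthpt(z,*proj(z,m))[2],'scene px',proj(s,A),proj(s,B),'scene depth mid',depthpt(s,*proj(s,m)))
g=lambda x,y:(x/7+165-.4,y/7+120-.4)
for x in (115,239,364,487):
    A=atz(z,*g(x,275),.022);B=atz(z,*g(x,335),.022);m=(A+B)/2;print('sad',m,'d',depthpt(z,*g(x,305)),proj(s,m),'scene depth',depthpt(s,*proj(s,m)))
A=atz(z,*g(615,18),.04);B=atz(z,*g(600,550),.04);print('19',(A+B)/2,np.linalg.norm(A-B),depthpt(z,*g(607,300)))
# height from two views: ring-hole centres (top crop) vs scene picture
for n,t,sc in (('15',(121,161),(323.5,218)),('10',(267,213),(315,273)),('17',(460,142),(275.5,299)),('13',(602,128),(242,312))):
    p=tri([ray(z,*f(*t)),ray(s,*sc)]);print('tri ring',n,p)
E
python3 - <<'E'
import cv2
im=cv2.imread('pics/scene0.png')[170:350,190:520]
cv2.imwrite('pics/c3.png',cv2.resize(im,(792,432),interpolation=cv2.INTER_CUBIC))
E
```

```text
15 mid [ 0.5326 -0.0924  0.012 ] len 0.20376048908320812 yaw 5.412409789012301 depth 0.012150724677653844 scene px [np.float64(350.9039977588663), np.float64(280.5538537635615)] [np.float64(320.73854916747285), np.float64(213.61229339749272)] scene depth mid [ 0.5317 -0.0921  0.0102]
10 mid [ 0.5256 -0.176   0.012 ] len 0.15311341676448026 yaw 9.559956369870607 depth 0.009948528544787089 scene px [np.float64(315.0932618408957), np.float64(276.52475470134135)] [np.float64(290.6846907698884), np.float64(226.98364403185747)] scene depth mid [ 0.5241 -0.1757  0.009 ]
17 mid [ 0.5314 -0.276   0.012 ] len 0.2289990824915043 yaw 2.970629641565301 depth 0.01019351677718354 scene px [np.float64(275.7447738587482), np.float64(305.0601383514168)] [np.float64(253.15664442172374), np.float64(224.60457381347302)] scene depth mid [ 0.5308 -0.276   0.0106]
13 mid [ 0.5631 -0.3625  0.012 ] len 0.17946302753548532 yaw 8.951776087596356 depth 0.008197954458865613 scene px [np.float64(242.74158110324228), np.float64(316.2615022774395)] [np.float64(220.08791078119037), np.float64(252.12378628282315)] sce
[... 162 characters left out ...]
depth [0.5131 0.3392 0.0201]
sad [0.514  0.2799 0.022 ] d [0.5138 0.2797 0.0228] [np.float64(466.6654677546607), np.float64(204.91670403480518)] scene depth [0.5132 0.2808 0.0205]
sad [0.5138 0.2214 0.022 ] d [0.5141 0.2219 0.0204] [np.float64(446.5335971080714), np.float64(209.7380298398469)] scene depth [0.5134 0.2218 0.0213]
sad [0.5137 0.1639 0.022 ] d [0.5136 0.1639 0.0221] [np.float64(426.4303702730219), np.float64(214.5524958190018)] scene depth [0.513  0.1645 0.0207]
19 [0.5213 0.1046 0.04  ] 0.24819098292229416 [0.5131 0.1051 0.0379]
tri ring 15 [ 0.5673 -0.111   0.2117]
tri ring 10 [ 0.5919 -0.1622  0.0118]
tri ring 17 [ 0.6312 -0.2687  0.0124]
tri ring 13 [ 0.6398 -0.3489  0.0079]
```

View pics/c3.png

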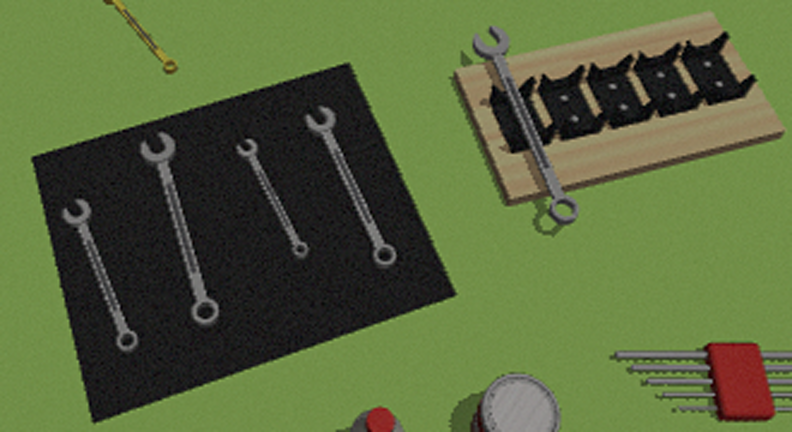

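The scene crop confirms the order: 15 nearest the rack, then 10, 17 and 13. The 15's ring is at scene (350,276), matching my projection; the earlier outlier came from using the jaw's pixel. Heights of 8–12 mm and lengths agree with the given sizes, and the saddle pitch measures 58 mm. I'll take the 17 first.

```bash
cat >> h.py <<'E'
from scipy.spatial.transform import Rotation as Ro
def delta(p,yaw):
    s=r.read_state(); R=Ro.from_euler('xyz',s['eef_rot'],degrees=True)
    T=Ro.from_euler('xyz',[180,0,yaw],degrees=True)
    print('at',np.round(s['ee_pos'],4),np.round(s['eef_rot'],2),'d',np.round(R.inv().apply(np.array(p)-s['ee_pos']),4),'a',np.round((R.inv()*T).as_rotvec(degrees=True),2))
E
python3 -c "
from h import *
delta((.5314,-.276,.16),183)"
```

```text
at [0.1964 0.5929 0.1908] [-179.92    0.    161.68] d [-0.5911 -0.7195  0.0318] a [-8.000e-02 -1.000e-02 -2.132e+01]
```

Request:
step_arm(
  moves=[
    {"dx": -0.12,"dy": -0.14,"az": -4},
    {"dx": -0.591,"dy": -0.72,"az": -21.3},
    {"dx": -0.591,"dy": -0.72,"az": -21.3},
    {"dx": -0.591,"dy": -0.72,"az": -21.3},
    {"dx": -0.591,"dy": -0.72,"az": -21.3},
    {"dx": -0.591,"dy": -0.72,"az": -21.3},
    {"dx": -0.591,"dy": -0.72,"az": -21.3},
    {"dx": -0.591,"dy": -0.72,"az": -21.3},
    {"dx": -0.591,"dy": -0.72,"az": -21.3},
    {"dx": -0.591,"dy": -0.72,"az": -21.3},
  ],
  grip_force=60,
)

```text
invalid input at $.moves[0]: expected keys dx, dy, dz, ax, ay, az, grip
```

```bash
python3 -c "
from h import *
print(r.read_state()['q'])
delta((.5314,-.276,.16),183)"
```

```text
[-65.63365987  29.11560424 -13.6096244   85.99600145   7.2017112
  65.82813123  -8.8674314 ]
at [0.1964 0.5929 0.1908] [-179.92    0.    161.68] d [-0.5911 -0.7195  0.0318] a [-8.000e-02 -1.000e-02 -2.132e+01]
```

All seven keys are needed.

Request:
step_arm(
  moves=[
    {"dx": -0.591,"dy": -0.72,"dz": 0,"ax": 0,"ay": 0,"az": -21.3,"grip": 0.085},
    {"dx": -0.591,"dy": -0.72,"dz": 0,"ax": 0,"ay": 0,"az": -21.3,"grip": 0.085},
    {"dx": -0.591,"dy": -0.72,"dz": 0,"ax": 0,"ay": 0,"az": -21.3,"grip": 0.085},
    {"dx": -0.591,"dy": -0.72,"dz": 0,"ax": 0,"ay": 0,"az": -21.3,"grip": 0.085},
    {"dx": -0.591,"dy": -0.72,"dz": 0,"ax": 0,"ay": 0,"az": -21.3,"grip": 0.085},
    {"dx": -0.591,"dy": -0.72,"dz": 0,"ax": 0,"ay": 0,"az": -21.3,"grip": 0.085},
    {"dx": -0.591,"dy": -0.72,"dz": 0,"ax": 0,"ay": 0,"az": -21.3,"grip": 0.085},
    {"dx": -0.591,"dy": -0.72,"dz": 0,"ax": 0,"ay": 0,"az": -21.3,"grip": 0.085},
    {"dx": -0.591,"dy": -0.72,"dz": 0,"ax": 0,"ay": 0,"az": -21.3,"grip": 0.085},
    {"dx": -0.591,"dy": -0.72,"dz": 0,"ax": 0,"ay": 0,"az": -21.3,"grip": 0.085},
  ],
  grip_force=60,
)

```text
clock: 1.15
ee_pos: [0.3764, 0.1247, 0.1917]
eef_rot: [180.0, 0.0, -177.0]
force: [1.2, 0.4, -0.4]
gripper_width: 0.0845
finger_force: 0.0
```

```bash
python3 -c "
from h import *
print(r.read_state()['q'])
delta((.5314,-.276,.16),183)"
```

```text
[-14.28248682   8.70302465  -8.84225563 117.3250658    1.65225171
  54.04928276  68.98772024]
at [0.3764 0.1247 0.1917] [ 1.7999e+02  4.0000e-02 -1.7702e+02] d [-0.1339 -0.4082  0.0317] a [ 0.01  0.04 -0.02]
```

Request:
step_arm(
  moves=[
    {"dx": -0.134,"dy": -0.408,"dz": 0.032,"ax": 0,"ay": 0,"az": 0,"grip": 0.05},
    {"dx": -0.134,"dy": -0.408,"dz": 0.032,"ax": 0,"ay": 0,"az": 0,"grip": 0.05},
    {"dx": -0.134,"dy": -0.408,"dz": 0.032,"ax": 0,"ay": 0,"az": 0,"grip": 0.05},
    {"dx": -0.134,"dy": -0.408,"dz": 0.032,"ax": 0,"ay": 0,"az": 0,"grip": 0.05},
    {"dx": -0.134,"dy": -0.408,"dz": 0.032,"ax": 0,"ay": 0,"az": 0,"grip": 0.05},
    {"dx": -0.134,"dy": -0.408,"dz": 0.032,"ax": 0,"ay": 0,"az": 0,"grip": 0.05},
    {"dx": -0.134,"dy": -0.408,"dz": 0.032,"ax": 0,"ay": 0,"az": 0,"grip": 0.05},
    {"dx": -0.134,"dy": -0.408,"dz": 0.032,"ax": 0,"ay": 0,"az": 0,"grip": 0.05},
    {"dx": -0.134,"dy": -0.408,"dz": 0.032,"ax": 0,"ay": 0,"az": 0,"grip": 0.05},
    {"dx": -0.134,"dy": -0.408,"dz": 0.032,"ax": 0,"ay": 0,"az": 0,"grip": 0.05},
  ],
)

```text
clock: 2.15
ee_pos: [0.5308, -0.2791, 0.1582]
eef_rot: [-179.9, -0.1, -177.4]
force: [0.1, 0.7, 0.5]
gripper_width: 0.05
finger_force: 0.0
```

```bash
python3 -c "
from h import *
delta((.5314,-.276,.16),183)
snap('wrist','w1')"
```

```text
at [ 0.5308 -0.2791  0.1582] [-1.7988e+02 -8.0000e-02 -1.7736e+02] d [-0.0008  0.0031 -0.0018] a [-0.12 -0.08 -0.36]
```

View pics/w1.png

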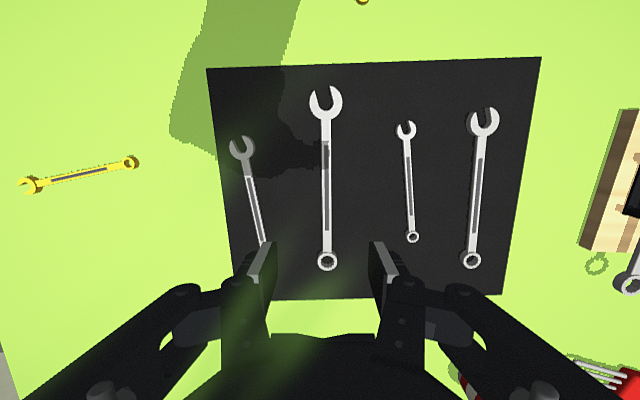

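The wrist view shows the 17 from jaw (326,85) to ring end (327,271), the 10 from (406,121) to (413,243) and the 15 from (484,107) to (470,269). The 13 is partly behind a finger, with its jaw at (242,148).

```bash
python3 -c "
from h import *
np.set_printoptions(precision=4,suppress=True)
z=load('w1');t=load('top0')
f=lambda x,y:(x/6+290-.4,y/6+105-.4)
for n,b,a,h in (('17',(326,85),(327,271),.008),('10',(405.5,121),(413,243),.008),('15',(484,106),(470.5,269),.008)):
    A=atz(z,*a,h);B=atz(z,*b,h);m=(A+B)/2;print(n,m,np.linalg.norm(A-B),np.degrees(np.arctan2(*(A-B)[1::-1])),depthpt(z,*proj(z,m))[2])
for n,a,b in (('17',(327,261),(460,142)),('10',(413,237.5),(267,213)),('15',(471.5,260),(121,161))): print('ring tri',n,tri([ray(z,*a),ray(t,*f(*b))]))
for y in range(-275,-283,-3): pass
"
```

```text
17 [ 0.5347 -0.2759  0.008 ] 0.23033815363423465 3.2291854857910725 0.013515679699209748
10 [ 0.5287 -0.175   0.008 ] 0.15300001127964885 11.032065179952449 0.011449321926559286
15 [ 0.5354 -0.0911  0.008 ] 0.20554515382659405 6.856862109460419 0.012399337466024174
ring tri 17 [ 0.6305 -0.27    0.0158]
ring tri 10 [ 0.592  -0.1636  0.0152]
ring tri 15 [ 0.6213 -0.083   0.013 ]
```

Request:
step_arm(
  moves=[
    {"dx": -0.001,"dy": 0.001,"dz": 0.06,"ax": 0,"ay": 0,"az": 0,"grip": 0.05},
    {"dx": -0.001,"dy": 0.001,"dz": 0.1,"ax": 0,"ay": 0,"az": 0,"grip": 0.05},
    {"dx": -0.001,"dy": 0.001,"dz": 0.12,"ax": 0,"ay": 0,"az": 0,"grip": 0.05},
    {"dx": -0.001,"dy": 0.001,"dz": 0.12,"ax": 0,"ay": 0,"az": 0,"grip": 0.05},
    {"dx": -0.001,"dy": 0.001,"dz": 0.12,"ax": 0,"ay": 0,"az": 0,"grip": 0.05},
  ],
)

```text
clock: 2.7
ee_pos: [0.5325, -0.2717, 0.0403]
eef_rot: [180.0, 0.0, -177.0]
force: [0.7, 0.2, 1.1]
gripper_width: 0.0502
finger_force: 0.0
```

```bash
python3 -c "
from h import *
delta((.532,-.276,.006),183)"
```

```text
at [ 0.5325 -0.2717  0.0403] [ 1.7998e+02  2.0000e-02 -1.7695e+02] d [ 0.0007 -0.0043  0.0343] a [0.02 0.02 0.05]
```

Request:
step_arm(
  moves=[
    {"dx": 0,"dy": -0.004,"dz": 0.02,"ax": 0,"ay": 0,"az": 0,"grip": 0.04},
    {"dx": 0,"dy": -0.004,"dz": 0.0345,"ax": 0,"ay": 0,"az": 0,"grip": 0.04},
    {"dx": 0,"dy": -0.004,"dz": 0.0345,"ax": 0,"ay": 0,"az": 0,"grip": 0.04},
    {"dx": 0,"dy": -0.004,"dz": 0.0345,"ax": 0,"ay": 0,"az": 0,"grip": 0.0},
    {"dx": 0,"dy": -0.004,"dz": 0.0345,"ax": 0,"ay": 0,"az": 0,"grip": 0.0},
    {"dx": 0,"dy": -0.004,"dz": 0.0345,"ax": 0,"ay": 0,"az": 0,"grip": 0.0},
    {"dx": 0,"dy": -0.004,"dz": 0.0345,"ax": 0,"ay": 0,"az": 0,"grip": 0.0},
    {"dx": 0,"dy": -0.004,"dz": 0.0345,"ax": 0,"ay": 0,"az": 0,"grip": 0.0},
  ],
)

```text
clock: 3.5
ee_pos: [0.5325, -0.2768, 0.0054]
eef_rot: [-180.0, 0.0, -177.0]
force: [0.6, 0.7, -0.4]
gripper_width: -0.0001
finger_force: 0.0
```

```bash
python3 -c "
from h import *
print(r.read_state()); snap('wrist','w2')"
```

```text
{'clock': 3.5, 'q': array([ 23.99154479,  38.10204189,   1.83431246, 102.41705311,
        -1.77982057,  39.47964222, 119.78394853]), 'joint_vel': array([-0.13054289,  0.15825052, -0.07432665,  0.12756143,  0.00918159,
       -0.10917118,  0.01575177]), 'joint_torque': array([-1.92246423e-02, -6.49884796e+01,  1.79296575e+00, -1.76130635e+01,
        9.15778102e-03,  1.52233970e-03, -5.14787844e-04]), 'ee_pos': array([ 0.53246597, -0.27680678,  0.00536423]), 'eef_rot': array([-1.79985934e+02,  2.54577652e-02, -1.77024585e+02]), 'force': array([ 0.64741354,  0.67324648, -0.43447069]), 'ft_torque': array([-0.03978913,  0.02660495,  0.02776081]), 'finger_force': 0.0, 'gripper_width': -5.076633860709608e-05}
```

View pics/w2.png

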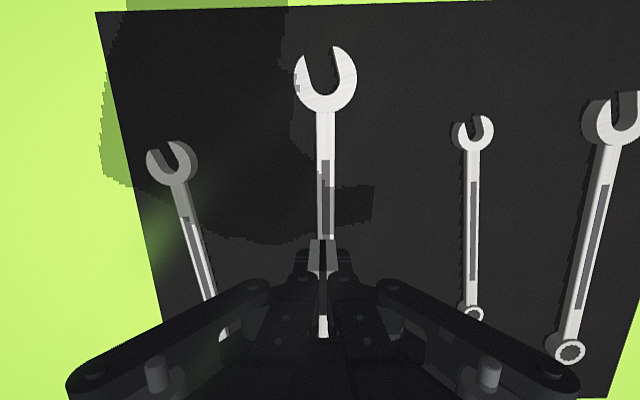

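The fingers appear at (322,245) on the 17's bar, but the opening reads 0. I'll check the depth there.

```bash
python3 -c "
from h import *
np.set_printoptions(precision=4,suppress=True,linewidth=150)
z=load('w2')
for v in (150,200,225,236,240,244,250,258,265,275,290,310,330):
    print(v,[ [round(float(x),3) for x in depthpt(z,u,v)] for u in (312,318,323,328,334)])
im=cv2.imread('pics/w2.png')[190:350,240:410]; cv2.imwrite('pics/c4.png',cv2.resize(im,None,fx=3.5,fy=3.5,interpolation=cv2.INTER_CUBIC))
"
```

```text
150 [[0.48, -0.288, 0.004], [0.479, -0.284, 0.012], [0.478, -0.281, 0.013], [0.478, -0.278, 0.013], [0.478, -0.274, 0.012]]
200 [[0.513, -0.287, 0.004], [0.511, -0.282, 0.013], [0.511, -0.279, 0.012], [0.51, -0.276, 0.013], [0.511, -0.272, 0.011]]
225 [[0.531, -0.286, 0.004], [0.528, -0.282, 0.012], [0.528, -0.278, 0.013], [0.527, -0.275, 0.013], [0.528, -0.271, 0.012]]
236 [[0.54, -0.285, 0.004], [0.536, -0.281, 0.012], [0.536, -0.278, 0.013], [0.536, -0.274, 0.013], [0.539, -0.27, 0.005]]
240 [[0.523, -0.284, 0.051], [0.522, -0.281, 0.051], [0.522, -0.279, 0.051], [0.522, -0.276, 0.051], [0.538, -0.27, 0.013]]
244 [[0.522, -0.284, 0.056], [0.522, -0.281, 0.056], [0.522, -0.279, 0.056], [0.522, -0.276, 0.056], [0.522, -0.273, 0.056]]
250 [[0.522, -0.284, 0.063], [0.522, -0.281, 0.063], [0.522, -0.279, 0.063], [0.522, -0.276, 0.064], [0.522, -0.273, 0.063]]
258 [[0.522, -0.284, 0.072], [0.522, -0.281, 0.072], [0.522, -0.279, 0.071], [0.522, -0.276, 0.071], [0.522, -0.274, 0.072]]
265 [[0.522, -0.283, 0.079], [0.522, -0.281, 0.078], [0.522, -0.279, 0.079], [0.522, -0.276, 0.078], [0.522, -0.274, 0.078]]
275 [[0.521, -0.283, 0.089], [0.524, -0.281, 0.083], [0.524, -0.279, 0.083], [0.524, -0.276, 0.084], [0.521, -0.274, 0.088]]
290 [[0.521, -0.283, 0.099], [0.526, -0.28, 0.091], [0.531, -0.278, 0.084], [0.525, -0.277, 0.094], [0.521, -0.275, 0.099]]
310 [[0.523, -0.282, 0.108], [0.535, -0.28, 0.092], [0.541, -0.278, 0.083], [0.534, -0.276, 0.093], [0.521, -0.275, 0.111]]
330 [[0.541, -0.282, 0.097], [0.612, -0.278, 0.013], [0.612, -0.274, 0.012], [0.542, -0.276, 0.094], [0.528, -0.275, 0.111]]
```

View pics/c4.png

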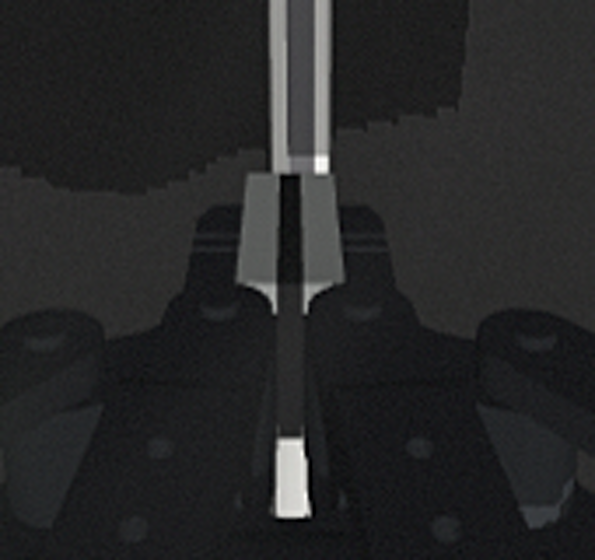

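In the crop the shut pads end at z ≈ 0.05 by depth, while the mat reads 0.004 and the TCP is reported at 0.005. So the fingers really do sit about 45 mm above the bar. I'll check this against the scene camera before doing anything else.

```bash
python3 -c "
from h import *
np.set_printoptions(precision=4,suppress=True,linewidth=150)
snap('scene','s2'); z=load('s2'); print(proj(z,(.5325,-.277,.0054)),proj(z,(.5325,-.277,.05)))
K,E=z['K'],z['E']
u,v=proj(z,(.5325,-.277,.03)); 
im=cv2.imread('pics/s2.png'); u,v=int(u),int(v); cv2.imwrite('pics/c5.png',cv2.resize(im[v-80:v+60,u-100:u+100],None,fx=4,fy=4,interpolation=cv2.INTER_CUBIC)); print(u,v)
for vv in range(v-50,v+30,4): print(vv,depthpt(z,u,vv), depthpt(z,u-4,vv))
w=load('w2');E=w['E'];print('wrist cam pos',-E[:3,:3].T@E[:3,3])
"
```

```text
[np.float64(263.7603916545551), np.float64(264.06690155235833)] [np.float64(261.7241423401454), np.float64(255.98975428220803)]
262 259
209 [ 0.5717 -0.2545  0.3066] [ 0.5732 -0.2616  0.3117]
213 [ 0.5777 -0.2561  0.3026] [ 0.5739 -0.2632  0.2998]
217 [ 0.5679 -0.2575  0.2739] [ 0.5701 -0.2648  0.2805]
221 [ 0.5676 -0.2591  0.2595] [ 0.5705 -0.2665  0.2673]
225 [ 0.5701 -0.2608  0.2491] [ 0.5714 -0.2683  0.2546]
229 [ 0.5702 -0.2625  0.2344] [ 0.5718 -0.2701  0.2405]
233 [ 0.5685 -0.2642  0.2164] [ 0.5678 -0.272   0.2188]
237 [ 0.5692 -0.266   0.2019] [ 0.5698 -0.2739  0.2065]
241 [ 0.5691 -0.2679  0.1855] [ 0.5697 -0.2758  0.1904]
245 [ 0.5468 -0.2701  0.1284] [ 0.5458 -0.2786  0.1307]
249 [ 0.5406 -0.2723  0.0988] [ 0.5491 -0.2807  0.1188]
253 [ 0.5418 -0.2744  0.0821] [ 0.5455 -0.2831  0.0937]
257 [ 0.5438 -0.2766  0.0664] [ 0.539  -0.2858  0.062 ]
261 [ 0.5275 -0.2795  0.0141] [ 0.5184 -0.2894  0.0014]
265 [ 0.5329 -0.2817  0.0035] [ 0.53   -0.2914  0.0029]
269 [ 0.5429 -0.2838  0.0023] [ 0.5399 -0.2934  0.0014]
273 [ 0.5541 -0.2858  0.0036] [ 0.5511 -0.2953  0.0028]
277 [ 0.5641 -0.2878  0.0028] [ 0.5617 -0.2973  0.0033]
281 [ 0.5742 -0.2898  0.0025] [ 0.5713 -0.2993  0.0016]
285 [ 0.5843 -0.2918  0.0023] [ 0.5817 -0.3011  0.0021]
wrist cam pos [ 0.4624 -0.2819  0.1884]
```

View pics/c5.png

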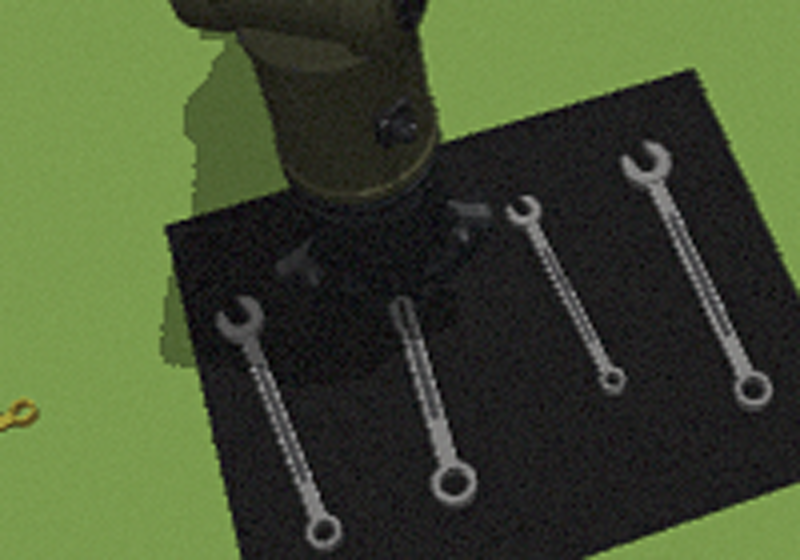

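Both cameras agree: the real fingertips are at z ≈ 0.049 when the reported TCP z is 0.0054. The x and y agree, so the reported TCP carries an offset of about 44 mm along z. I'll use the camera-measured tip height, descend in stages and watch the force.

Request:
step_arm(
  moves=[
    {"dx": 0,"dy": 0,"dz": 0,"ax": 0,"ay": 0,"az": 0,"grip": 0.045},
    {"dx": 0,"dy": 0,"dz": 0,"ax": 0,"ay": 0,"az": 0,"grip": 0.045},
    {"dx": 0,"dy": 0,"dz": 0,"ax": 0,"ay": 0,"az": 0,"grip": 0.045},
    {"dx": 0,"dy": 0,"dz": 0.015,"ax": 0,"ay": 0,"az": 0,"grip": 0.045},
    {"dx": 0,"dy": 0,"dz": 0.03,"ax": 0,"ay": 0,"az": 0,"grip": 0.045},
    {"dx": 0,"dy": 0,"dz": 0.036,"ax": 0,"ay": 0,"az": 0,"grip": 0.045},
    {"dx": 0,"dy": 0,"dz": 0.041,"ax": 0,"ay": 0,"az": 0,"grip": 0.04},
    {"dx": 0,"dy": 0,"dz": 0.041,"ax": 0,"ay": 0,"az": 0,"grip": 0.025},
    {"dx": 0,"dy": 0,"dz": 0.041,"ax": 0,"ay": 0,"az": 0,"grip": 0.025},
    {"dx": 0,"dy": 0,"dz": 0.041,"ax": 0,"ay": 0,"az": 0,"grip": 0.025},
  ],
)

```text
clock: 4.6
ee_pos: [0.5327, -0.277, -0.0354]
eef_rot: [-180.0, 0.0, -177.0]
force: [0.4, -0.2, -0.2]
gripper_width: 0.0249
finger_force: 0.0
```

```bash
python3 -c "
from h import *
np.set_printoptions(precision=4,suppress=True,linewidth=150)
print(r.read_state()['ee_pos'],r.read_state()['force'])
snap('wrist','w3');z=load('w3');d=z['d']
im=cv2.imread('pics/w3.png')[150:330,230:410];cv2.imwrite('pics/c6.png',cv2.resize(im,None,fx=3.3,fy=3.3,interpolation=cv2.INTER_CUBIC))
"
```

```text
[ 0.5327 -0.277  -0.0354] [ 0.3973 -0.1819 -0.1668]
```

View pics/c6.png

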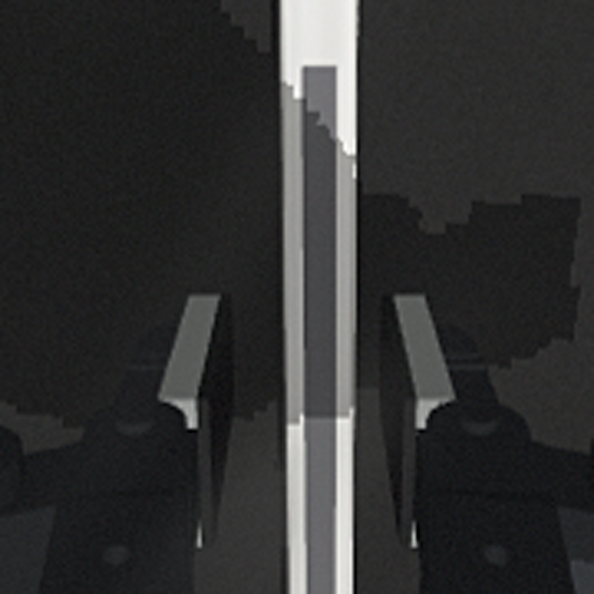

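The fingers straddle the 17's bar, with pad tips at about (292,239) and (355,239). I'll measure the tip height.

```bash
python3 -c "
from h import *
np.set_printoptions(precision=4,suppress=True)
z=load('w3')
for v in (235,238,240,241,243,246): print(v,depthpt(z,291,v),depthpt(z,356,v))
"
```

```text
235 [ 0.5231 -0.2965  0.0036] [ 0.521  -0.2605  0.0042]
238 [ 0.5249 -0.2965  0.0036] [ 0.5229 -0.2603  0.0037]
240 [ 0.523  -0.2958  0.0106] [ 0.5214 -0.2612  0.01  ]
241 [ 0.5231 -0.2956  0.0118] [ 0.5217 -0.2612  0.0107]
243 [ 0.5231 -0.2953  0.0143] [ 0.5215 -0.2616  0.0137]
246 [ 0.5231 -0.295   0.0178] [ 0.5212 -0.2621  0.0181]
```

Request:
step_arm(
  moves=[
    {"dx": 0,"dy": 0.0,"dz": 0.0025,"ax": 0,"ay": 0,"az": 0,"grip": 0.025},
    {"dx": 0,"dy": 0.0,"dz": 0.0025,"ax": 0,"ay": 0,"az": 0,"grip": 0.0},
    {"dx": 0,"dy": 0.0,"dz": 0.0025,"ax": 0,"ay": 0,"az": 0,"grip": 0.0},
    {"dx": 0,"dy": 0.0,"dz": 0.0025,"ax": 0,"ay": 0,"az": 0,"grip": 0.0},
    {"dx": 0,"dy": 0.0,"dz": 0.0025,"ax": 0,"ay": 0,"az": 0,"grip": 0.0},
    {"dx": 0,"dy": 0.0,"dz": 0.0025,"ax": 0,"ay": 0,"az": 0,"grip": 0.0},
  ],
  grip_force=80,
)

```text
clock: 5.25
ee_pos: [0.5338, -0.2773, -0.0362]
eef_rot: [-179.9, 0.2, -177.0]
force: [-2.4, 1.4, 18.0]
gripper_width: 0.0091
finger_force: 80.4
```

Gripped, with the tips lightly on the mat (18 N), so later grasps should be about 2 mm higher. Lifting.

Request:
step_arm(
  moves=[
    {"dx": 0,"dy": 0,"dz": -0.015,"ax": 0,"ay": 0,"az": 0,"grip": 0.0},
    {"dx": 0,"dy": 0,"dz": -0.04,"ax": 0,"ay": 0,"az": 0,"grip": 0.0},
    {"dx": 0,"dy": 0,"dz": -0.08,"ax": 0,"ay": 0,"az": 0,"grip": 0.0},
    {"dx": 0,"dy": 0,"dz": -0.12,"ax": 0,"ay": 0,"az": 0,"grip": 0.0},
    {"dx": 0,"dy": 0,"dz": -0.12,"ax": 0,"ay": 0,"az": 0,"grip": 0.0},
    {"dx": 0,"dy": 0,"dz": -0.12,"ax": 0,"ay": 0,"az": 0,"grip": 0.0},
  ],
)

```text
clock: 5.85
ee_pos: [0.5326, -0.2769, 0.0823]
eef_rot: [-179.9, 0.1, -177.0]
force: [-0.4, 0.5, -2.1]
gripper_width: 0.0086
finger_force: 78.5
```

```bash
python3 -c "
from h import *
delta((.514,.164,.085),180)
snap('wrist','w4')
print(r.read_state()['force'],r.read_state()['gripper_width'])
im=cv2.imread('pics/w4.png'); cv2.imwrite('pics/w4.png',im)"
```

```text
at [ 0.5326 -0.2769  0.0823] [-1.7995e+02  9.0000e-02 -1.7702e+02] d [-0.0043  0.4413 -0.0031] a [-0.05  0.1   2.98]
[-0.3159735  0.0727214 -1.7370182] 0.008779565094808614
```

View pics/w4.png

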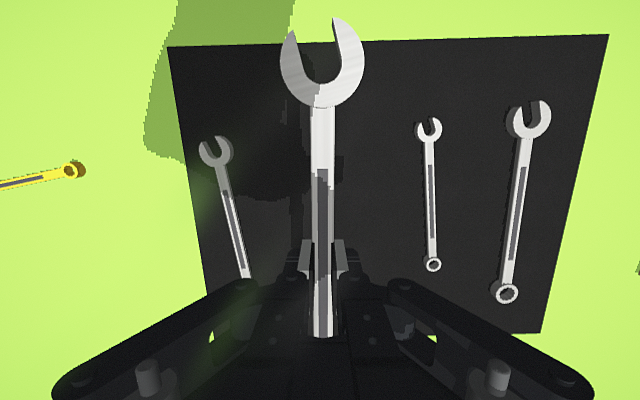

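The 17 is held, with its jaw at (322,65) and ring end at (323,336). I'll measure its pose in the hand by depth: tilt, mid offset and height.

```bash
cat >> h.py <<'E'
def held(f,jawpx,Ljaw,barrows,u):
    z=load(f); b=np.array([depthpt(z,u,v) for v in barrows]); 
    zz=np.polyfit(b[:,0],b[:,2],1); print('bar top z at x0,slope deg',np.round(b[[0,-1]],4).tolist(),np.degrees(np.arctan(zz[0])))
E
python3 -c "
from h import *
np.set_printoptions(precision=4,suppress=True)
z=load('w4')
for u,v in ((322,115),(322,130),(322,160),(322,200),(322,230),(310,230),(332,230),(323,331),(323,334),(300,40),(345,30),(340,20),(292,80),(350,80)): print(u,v,depthpt(z,u,v))
"
```

```text
322 115 [ 0.4589 -0.2825  0.1313]
322 130 [ 0.4656 -0.2822  0.1311]
322 160 [ 0.4795 -0.2814  0.1307]
322 200 [ 0.4992 -0.2804  0.1313]
322 230 [ 0.5153 -0.2796  0.1311]
310 230 [ 0.5664 -0.2894  0.0034]
332 230 [ 0.5151 -0.2744  0.1309]
323 331 [ 0.5779 -0.2757  0.1308]
323 334 [ 0.5796 -0.2756  0.1313]
300 40 [ 0.3964 -0.3048  0.0008]
345 30 [ 0.4246 -0.2747  0.1329]
340 20 [ 0.4211 -0.277   0.1327]
292 80 [ 0.4451 -0.2964  0.1329]
350 80 [ 0.4438 -0.2711  0.1332]
```

The spanner is level and centred on the fingers, with bar top = reported z + 0.049. When seated, the reported z should be about −0.010. Carrying it to the saddle next to the 19.

Request:
step_arm(
  moves=[
    {"dx": 0.0,"dy": 0.02,"dz": 0,"ax": 0,"ay": 0,"az": 3,"grip": 0.0},
    {"dx": 0.0,"dy": 0.06,"dz": 0,"ax": 0,"ay": 0,"az": 3,"grip": 0.0},
    {"dx": 0.0,"dy": 0.11,"dz": 0,"ax": 0,"ay": 0,"az": 3,"grip": 0.0},
    {"dx": 0.0,"dy": 0.16,"dz": 0,"ax": 0,"ay": 0,"az": 3,"grip": 0.0},
    {"dx": 0.0,"dy": 0.21,"dz": 0,"ax": 0,"ay": 0,"az": 3,"grip": 0.0},
    {"dx": 0.0,"dy": 0.26,"dz": 0,"ax": 0,"ay": 0,"az": 3,"grip": 0.0},
    {"dx": 0.0,"dy": 0.31,"dz": 0,"ax": 0,"ay": 0,"az": 3,"grip": 0.0},
    {"dx": -0.002,"dy": 0.36,"dz": 0,"ax": 0,"ay": 0,"az": 3,"grip": 0.0},
    {"dx": -0.004,"dy": 0.41,"dz": 0,"ax": 0,"ay": 0,"az": 3,"grip": 0.0},
    {"dx": -0.004,"dy": 0.441,"dz": 0,"ax": 0,"ay": 0,"az": 3,"grip": 0.0},
  ],
)

```text
clock: 6.9
ee_pos: [0.5115, 0.1684, 0.0797]
eef_rot: [180.0, -0.2, -179.8]
force: [0.1, -0.5, -1.3]
gripper_width: 0.0085
finger_force: 78.5
```

Request:
step_arm(
  moves=[
    {"dx": 0,"dy": 0,"dz": 0,"ax": 0,"ay": 0,"az": 0,"grip": 0.0},
    {"dx": 0,"dy": 0,"dz": 0,"ax": 0,"ay": 0,"az": 0,"grip": 0.0},
    {"dx": 0,"dy": 0,"dz": 0,"ax": 0,"ay": 0,"az": 0,"grip": 0.0},
  ],
)

```text
clock: 7.2
ee_pos: [0.5128, 0.1622, 0.0804]
eef_rot: [-179.9, -0.1, 179.9]
force: [0.5, -0.0, -1.7]
gripper_width: 0.0086
finger_force: 78.6
```

```bash
python3 -c "
from h import *
delta((.514,.164,-.008),180)
snap('wrist','w5')"
```

```text
at [0.5128 0.1622 0.0804] [-1.7990e+02 -1.2000e-01  1.7989e+02] d [-0.0014  0.002   0.0884] a [-0.1  -0.12 -0.11]
```

View pics/w5.png

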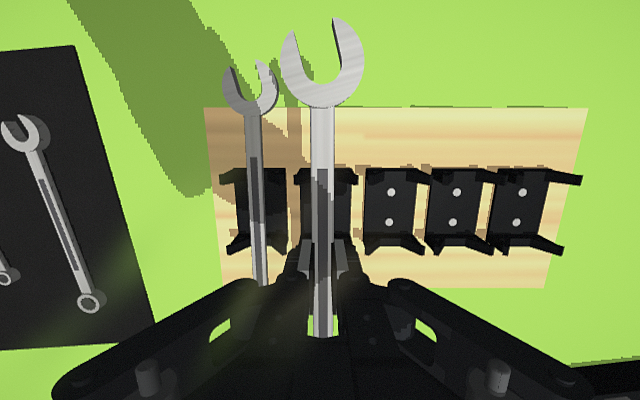

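The wrist view shows the 17 above the second saddle, with the other empty saddles' screws at (390,192)/(389,222), (457,192)/(453,223) and (522,192)/(516,223). I'll re-measure those.

```bash
python3 -c "
from h import *
np.set_printoptions(precision=4,suppress=True)
z=load('w5');t=load('top0');g=lambda x,y:(x/7+165-.4,y/7+120-.4)
for a,b,x in (((390.5,192),(389,222),364),((457,192),(453,223),239),((522,192),(516,223),115)):
    A=atz(z,*a,.023);B=atz(z,*b,.023);print((A+B)/2,A-B,depthpt(z,*a),'tri',tri([ray(z,*a),ray(t,*g(x,335))]))
for u,v in ((322,120),(322,230),(335,18),(335,20)): print(depthpt(z,u,v))
delta((.514,.164,-.008),180)
"
```

```text
[0.5153 0.221  0.023 ] [-0.0282 -0.0005  0.    ] [0.5009 0.2205 0.0239] tri [0.4962 0.2157 0.0435]
[0.5158 0.2797 0.023 ] [-0.0291 -0.0002  0.    ] [0.501  0.2792 0.0238] tri [0.4996 0.2778 0.0272]
[0.5158 0.3372 0.023 ] [-0.0291 -0.0003  0.    ] [0.5011 0.3367 0.0235] tri [0.5005 0.3371 0.0231]
[0.4414 0.1605 0.1295]
[0.4954 0.1605 0.1297]
[0.4009 0.166  0.1313]
[0.402  0.166  0.1324]
at [0.5131 0.1619 0.0807] [-179.92   -0.08  179.84] d [-0.001   0.0022  0.0887] a [-0.08 -0.08 -0.16]
```

Request:
step_arm(
  moves=[
    {"dx": -0.002,"dy": 0.003,"dz": 0.03,"ax": 0,"ay": 0,"az": 0,"grip": 0.0},
    {"dx": -0.002,"dy": 0.003,"dz": 0.06,"ax": 0,"ay": 0,"az": 0,"grip": 0.0},
    {"dx": -0.002,"dy": 0.003,"dz": 0.075,"ax": 0,"ay": 0,"az": 0,"grip": 0.0},
    {"dx": -0.002,"dy": 0.003,"dz": 0.085,"ax": 0,"ay": 0,"az": 0,"grip": 0.0},
    {"dx": -0.002,"dy": 0.003,"dz": 0.0895,"ax": 0,"ay": 0,"az": 0,"grip": 0.0},
    {"dx": -0.002,"dy": 0.003,"dz": 0.0895,"ax": 0,"ay": 0,"az": 0,"grip": 0.0},
    {"dx": -0.002,"dy": 0.003,"dz": 0.0895,"ax": 0,"ay": 0,"az": 0,"grip": 0.0},
  ],
)

```text
clock: 7.95
ee_pos: [0.516, 0.1667, -0.0073]
eef_rot: [180.0, 0.1, 179.9]
force: [-0.1, -0.6, -1.0]
gripper_width: 0.0084
finger_force: 78.6
```

Request:
step_arm(
  moves=[
    {"dx": 0,"dy": -0.001,"dz": 0.002,"ax": 0,"ay": 0,"az": 0,"grip": 0.0},
    {"dx": 0,"dy": -0.001,"dz": 0.002,"ax": 0,"ay": 0,"az": 0,"grip": 0.0},
    {"dx": 0,"dy": -0.001,"dz": 0.002,"ax": 0,"ay": 0,"az": 0,"grip": 0.033},
    {"dx": 0,"dy": -0.001,"dz": 0.002,"ax": 0,"ay": 0,"az": 0,"grip": 0.033},
    {"dx": 0,"dy": -0.001,"dz": 0.002,"ax": 0,"ay": 0,"az": 0,"grip": 0.033},
    {"dx": 0,"dy": -0.001,"dz": 0.002,"ax": 0,"ay": 0,"az": 0,"grip": 0.033},
    {"dx": 0,"dy": -0.001,"dz": -0.01,"ax": 0,"ay": 0,"az": 0,"grip": 0.033},
    {"dx": 0,"dy": -0.001,"dz": -0.04,"ax": 0,"ay": 0,"az": 0,"grip": 0.033},
    {"dx": 0,"dy": -0.001,"dz": -0.09,"ax": 0,"ay": 0,"az": 0,"grip": 0.033},
    {"dx": 0,"dy": -0.001,"dz": -0.09,"ax": 0,"ay": 0,"az": 0,"grip": 0.033},
  ],
)

```text
clock: 8.95
ee_pos: [0.5192, 0.1669, 0.0883]
eef_rot: [179.8, 0.6, 179.9]
force: [0.5, -0.3, 0.3]
gripper_width: 0.0332
finger_force: 0.0
```

Request:
step_arm(
  moves=[
    {"dx": 0,"dy": 0,"dz": 0,"ax": 0,"ay": 0,"az": 0,"grip": 0.033},
  ],
)

```text
clock: 9.05
ee_pos: [0.5164, 0.1662, 0.084]
eef_rot: [179.9, 0.2, 180.0]
force: [0.2, -0.5, -0.0]
gripper_width: 0.0331
finger_force: 0.0
```

```bash
python3 -c "
from h import *
np.set_printoptions(precision=4,suppress=True)
snap('wrist','w6'); z=load('w6')
for p in ((.45,.1635,.039),(.48,.1635,.039),(.45,.105,.04)):
    u,v=proj(z,p); print(u,v,[np.round(depthpt(z,u+k,v)[1:],4).tolist() for k in range(-14,16,4)])
delta((.535,-.0915,.05),186.2)"
```

```text
321.0262856122658 127.95312573321647 [[0.1514, 0.019], [0.1548, 0.0188], [0.1588, 0.0391], [0.1619, 0.04], [0.1651, 0.0396], [0.1682, 0.0399], [0.172, 0.019], [0.1754, 0.019]]
321.0588461907749 165.94764126498995 [[0.1514, 0.0277], [0.1548, 0.0274], [0.1586, 0.0388], [0.1619, 0.0396], [0.1651, 0.0405], [0.1684, 0.0399], [0.1721, 0.0267], [0.1755, 0.0276]]
246.45348506439956 127.94179133901739 [[0.0874, 0.0187], [0.0908, 0.0187], [0.1001, 0.0392], [0.1036, 0.0407], [0.1066, 0.0401], [0.1098, 0.0405], [0.112, 0.0365], [0.1114, 0.0187]]
at [0.5154 0.1659 0.0826] [179.98   0.05 179.98] d [-0.0197 -0.2574  0.0325] a [ 0.02  0.05 -6.22]
```

View pics/w6.png

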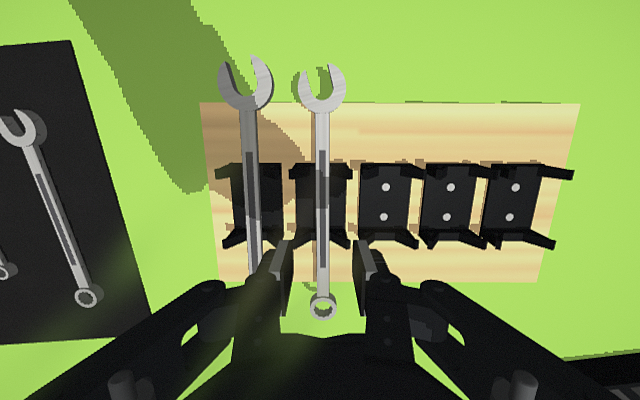

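The 17 is seated in the second saddle, with its bar centred at (322,190), its bar top at 0.0395 and its y at 0.164. Next is the 15; I'll fit its pose by depth code once above it.

Request:
step_arm(
  moves=[
    {"dx": -0.004,"dy": -0.04,"dz": 0.0,"ax": 0,"ay": 0,"az": -6,"grip": 0.05},
    {"dx": -0.008,"dy": -0.09,"dz": 0.0,"ax": 0,"ay": 0,"az": -6,"grip": 0.05},
    {"dx": -0.012,"dy": -0.14,"dz": 0.0,"ax": 0,"ay": 0,"az": -6,"grip": 0.05},
    {"dx": -0.016,"dy": -0.19,"dz": 0.0,"ax": 0,"ay": 0,"az": -6,"grip": 0.05},
    {"dx": -0.018,"dy": -0.235,"dz": 0.0,"ax": 0,"ay": 0,"az": -6,"grip": 0.05},
    {"dx": -0.018,"dy": -0.257,"dz": 0.0,"ax": 0,"ay": 0,"az": -6,"grip": 0.05},
    {"dx": -0.018,"dy": -0.257,"dz": 0.0,"ax": 0,"ay": 0,"az": -6,"grip": 0.05},
    {"dx": -0.018,"dy": -0.257,"dz": 0.0,"ax": 0,"ay": 0,"az": -6,"grip": 0.05},
    {"dx": -0.018,"dy": -0.257,"dz": 0.0,"ax": 0,"ay": 0,"az": -6,"grip": 0.05},
  ],
)

```text
clock: 10.0
ee_pos: [0.5329, -0.0894, 0.0813]
eef_rot: [179.9, -0.1, -173.9]
force: [1.0, 0.1, -0.3]
gripper_width: 0.0501
finger_force: 0.0
```

```bash
cat >> h.py <<'E'
def cloud(z):
    K,E,d=z['K'],z['E'],z['d']; v,u=np.nonzero(d>0); D=d[v,u]
    c=np.stack([(u-K[0,2])/K[0,0]*D,-(v-K[1,2])/K[1,1]*D,-D],1); return (c-E[:3,3])@E[:3,:3]
def fit(f,m,yaw,L,z0=.0075,z1=.018):
    p=cloud(load(f)); a=np.radians(yaw); e=np.array([np.cos(a),np.sin(a)]); n=np.array([-e[1],e[0]])
    q=p[:,:2]-m; s=q@e; t=q@n; k=(abs(t)<.025)&(abs(s)<L/2+.02)&(p[:,2]>z0)&(p[:,2]<z1)
    s,t,zz=s[k],t[k],p[k,2]; b=abs(s)<L/2-.04; c=np.polyfit(s[b],t[b],1); 
    lo,hi=np.percentile(s,[.2,99.8]); mid=(lo+hi)/2
    print('n',b.sum(),'ext',round(hi-lo,4),'lo-based mid',round(lo+L/2,4),'hi-based',round(hi-L/2,4),'t0',round(c[1],4),'dyaw',round(np.degrees(c[0]),2),'ztop bar',round(np.median(zz[b]),4),'z slope deg',round(np.degrees(np.polyfit(s[b],zz[b],1)[0]),2))
    ms=lo+L/2 if hi-lo<L-.006 else mid
    w=m+e*ms+n*(c[1]+c[0]*ms); print('mid',np.round(w,4),'yaw',round(yaw+np.degrees(c[0]),2)); return w
E
python3 -c "
from h import *
snap('wrist','w7')
m=fit('w7',np.array([.533,-.0917]),6.1,.2)
delta((.533,-.0917,-.034),186.1)"
```

```text
n 1392 ext 0.1965 lo-based mid 0.003 hi-based -0.0005 t0 -0.0017 dyaw 0.26 ztop bar 0.0123 z slope deg 0.11
mid [ 0.5345 -0.0932] yaw 6.36
at [ 0.5331 -0.0892  0.0815] [ 1.7994e+02 -5.0000e-02 -1.7388e+02] d [ 0.0002 -0.0026  0.1155] a [ 0.06 -0.05  0.02]
```

Request:
step_arm(
  moves=[
    {"dx": -0.001,"dy": -0.0035,"dz": 0.04,"ax": 0,"ay": 0,"az": 0,"grip": 0.045},
    {"dx": -0.001,"dy": -0.0035,"dz": 0.08,"ax": 0,"ay": 0,"az": 0,"grip": 0.04},
    {"dx": -0.001,"dy": -0.0035,"dz": 0.1,"ax": 0,"ay": 0,"az": 0,"grip": 0.035},
    {"dx": -0.001,"dy": -0.0035,"dz": 0.11,"ax": 0,"ay": 0,"az": 0,"grip": 0.03},
    {"dx": -0.001,"dy": -0.0035,"dz": 0.1155,"ax": 0,"ay": 0,"az": 0,"grip": 0.025},
    {"dx": -0.001,"dy": -0.0035,"dz": 0.1155,"ax": 0,"ay": 0,"az": 0,"grip": 0.025},
    {"dx": -0.001,"dy": -0.0035,"dz": 0.1155,"ax": 0,"ay": 0,"az": 0,"grip": 0.025},
  ],
)

```text
clock: 10.75
ee_pos: [0.5355, -0.0944, -0.0325]
eef_rot: [-180.0, 0.1, -174.0]
force: [-0.3, 0.4, -0.5]
gripper_width: 0.0251
finger_force: 0.0
```

Request:
step_arm(
  moves=[
    {"dx": 0,"dy": 0.001,"dz": 0.001,"ax": 0,"ay": 0,"az": 0,"grip": 0.0},
    {"dx": 0,"dy": 0.001,"dz": 0.001,"ax": 0,"ay": 0,"az": 0,"grip": 0.0},
    {"dx": 0,"dy": 0.001,"dz": 0.001,"ax": 0,"ay": 0,"az": 0,"grip": 0.0},
    {"dx": 0,"dy": 0.001,"dz": 0.001,"ax": 0,"ay": 0,"az": 0,"grip": 0.0},
    {"dx": 0,"dy": 0.001,"dz": 0.001,"ax": 0,"ay": 0,"az": 0,"grip": 0.0},
  ],
)

```text
clock: 11.25
ee_pos: [0.5355, -0.0935, -0.0331]
eef_rot: [-180.0, 0.1, -174.0]
force: [-1.1, 0.6, 5.5]
gripper_width: 0.0074
finger_force: 78.5
```

Request:
step_arm(
  moves=[
    {"dx": 0,"dy": 0,"dz": -0.015,"ax": 0,"ay": 0,"az": 0,"grip": 0.0},
    {"dx": 0,"dy": 0,"dz": -0.04,"ax": 0,"ay": 0,"az": 0,"grip": 0.0},
    {"dx": 0,"dy": 0,"dz": -0.08,"ax": 0,"ay": 0,"az": 0,"grip": 0.0},
    {"dx": 0,"dy": 0,"dz": -0.115,"ax": 0,"ay": 0,"az": 0,"grip": 0.0},
    {"dx": 0,"dy": 0.03,"dz": -0.115,"ax": 0,"ay": 0,"az": 6,"grip": 0.0},
    {"dx": 0,"dy": 0.08,"dz": -0.115,"ax": 0,"ay": 0,"az": 6,"grip": 0.0},
    {"dx": 0,"dy": 0.13,"dz": -0.115,"ax": 0,"ay": 0,"az": 6,"grip": 0.0},
    {"dx": 0,"dy": 0.18,"dz": -0.115,"ax": 0,"ay": 0,"az": 6,"grip": 0.0},
    {"dx": 0,"dy": 0.23,"dz": -0.115,"ax": 0,"ay": 0,"az": 6,"grip": 0.0},
    {"dx": 0,"dy": 0.27,"dz": -0.115,"ax": 0,"ay": 0,"az": 6,"grip": 0.0},
  ],
)

```text
clock: 12.25
ee_pos: [0.5057, 0.1785, 0.0812]
eef_rot: [179.9, 0.0, -179.9]
force: [-0.5, -0.2, -2.1]
gripper_width: 0.0074
finger_force: 78.6
```

```bash
python3 -c "
from h import *
delta((.515,.2225,.08),180)"
```

```text
at [0.5057 0.1785 0.0812] [ 1.7992e+02  5.0000e-02 -1.7991e+02] d [-0.0094  0.044   0.0012] a [0.08 0.05 0.09]
```

Request:
step_arm(
  moves=[
    {"dx": -0.009,"dy": 0.03,"dz": 0,"ax": 0,"ay": 0,"az": 0,"grip": 0.0},
    {"dx": -0.009,"dy": 0.043,"dz": 0,"ax": 0,"ay": 0,"az": 0,"grip": 0.0},
    {"dx": -0.009,"dy": 0.043,"dz": 0,"ax": 0,"ay": 0,"az": 0,"grip": 0.0},
    {"dx": -0.009,"dy": 0.043,"dz": 0,"ax": 0,"ay": 0,"az": 0,"grip": 0.0},
    {"dx": -0.009,"dy": 0.043,"dz": 0,"ax": 0,"ay": 0,"az": 0,"grip": 0.0},
  ],
)

```text
clock: 12.75
ee_pos: [0.5155, 0.2157, 0.0806]
eef_rot: [-179.9, -0.0, 179.8]
force: [-0.1, 0.0, -0.9]
gripper_width: 0.0073
finger_force: 78.6
```

```bash
python3 -c "
from h import *
snap('wrist','w8'); e=r.read_state()['ee_pos']
fit('w8',e[:2],0,.2,e[2]+.04,e[2]+.058)
delta((.515,.2225,-.010),180)"
```

```text
n 3958 ext 0.1515 lo-based mid 0.0003 hi-based -0.0482 t0 -0.0016 dyaw -0.02 ztop bar 0.1261 z slope deg 0.14
mid [0.5159 0.2142] yaw -0.02
at [0.5156 0.2158 0.0806] [-1.7995e+02 -1.0000e-02  1.7982e+02] d [0.0006 0.0068 0.0906] a [-0.05 -0.01 -0.18]
```

Request:
step_arm(
  moves=[
    {"dx": 0,"dy": 0.0065,"dz": 0.03,"ax": 0,"ay": 0,"az": 0,"grip": 0.0},
    {"dx": 0,"dy": 0.0065,"dz": 0.06,"ax": 0,"ay": 0,"az": 0,"grip": 0.0},
    {"dx": 0,"dy": 0.0065,"dz": 0.075,"ax": 0,"ay": 0,"az": 0,"grip": 0.0},
    {"dx": 0,"dy": 0.0065,"dz": 0.083,"ax": 0,"ay": 0,"az": 0,"grip": 0.0},
    {"dx": 0,"dy": 0.0065,"dz": 0.087,"ax": 0,"ay": 0,"az": 0,"grip": 0.0},
    {"dx": 0,"dy": 0.0065,"dz": 0.087,"ax": 0,"ay": 0,"az": 0,"grip": 0.0},
    {"dx": 0,"dy": 0.0065,"dz": 0.087,"ax": 0,"ay": 0,"az": 0,"grip": 0.0},
  ],
)

```text
clock: 13.5
ee_pos: [0.5163, 0.2242, -0.0057]
eef_rot: [180.0, 0.1, 179.9]
force: [-0.3, 0.3, -1.2]
gripper_width: 0.0072
finger_force: 78.6
```

Request:
step_arm(
  moves=[
    {"dx": 0,"dy": -0.001,"dz": 0.001,"ax": 0,"ay": 0,"az": 0,"grip": 0.0},
    {"dx": 0,"dy": -0.001,"dz": 0.001,"ax": 0,"ay": 0,"az": 0,"grip": 0.0},
    {"dx": 0,"dy": -0.001,"dz": 0.001,"ax": 0,"ay": 0,"az": 0,"grip": 0.033},
    {"dx": 0,"dy": -0.001,"dz": 0.001,"ax": 0,"ay": 0,"az": 0,"grip": 0.033},
    {"dx": 0,"dy": -0.001,"dz": 0.001,"ax": 0,"ay": 0,"az": 0,"grip": 0.033},
    {"dx": 0,"dy": -0.001,"dz": 0.001,"ax": 0,"ay": 0,"az": 0,"grip": 0.033},
    {"dx": 0,"dy": -0.001,"dz": -0.01,"ax": 0,"ay": 0,"az": 0,"grip": 0.033},
    {"dx": 0,"dy": -0.001,"dz": -0.04,"ax": 0,"ay": 0,"az": 0,"grip": 0.033},
    {"dx": 0,"dy": -0.001,"dz": -0.09,"ax": 0,"ay": 0,"az": 0,"grip": 0.033},
    {"dx": 0,"dy": -0.001,"dz": -0.09,"ax": 0,"ay": 0,"az": 0,"grip": 0.033},
  ],
)

```text
clock: 14.5
ee_pos: [0.5192, 0.2249, 0.0899]
eef_rot: [179.8, 0.5, 180.0]
force: [1.4, -0.6, -0.2]
gripper_width: 0.0331
finger_force: 0.0
```

Request:
step_arm(
  moves=[
    {"dx": 0,"dy": 0,"dz": 0,"ax": 0,"ay": 0,"az": 0,"grip": 0.033},
    {"dx": 0,"dy": 0,"dz": 0,"ax": 0,"ay": 0,"az": 0,"grip": 0.033},
  ],
)

```text
clock: 14.7
ee_pos: [0.5149, 0.2233, 0.0832]
eef_rot: [-180.0, -0.0, 180.0]
force: [-0.1, 0.6, -0.3]
gripper_width: 0.0331
finger_force: 0.0
```

```bash
python3 -c "
from h import *
snap('wrist','w9')
fit('w9',np.array([.5155,.221]),0,.2,.036,.046)
fit('w9',np.array([.5155,.1635]),0,.225,.036,.046)
fit('w9',np.array([.5213,.105]),0,.25,.036,.046)
delta((.5615,-.3625,.08),189)"
```

```text
n 2116 ext 0.1962 lo-based mid 0.0017 hi-based -0.002 t0 0.001 dyaw 0.29 ztop bar 0.0394 z slope deg 0.13
mid [0.5154 0.222 ] yaw 0.29
n 2484 ext 0.1663 lo-based mid 0.0022 hi-based -0.0565 t0 0.0001 dyaw -0.67 ztop bar 0.0397 z slope deg 0.24
mid [0.5177 0.1636] yaw -0.67
n 3419 ext 0.2419 lo-based mid 0.0035 hi-based -0.0045 t0 -0.0002 dyaw -1.19 ztop bar 0.0402 z slope deg 0.05
mid [0.5248 0.1047] yaw -1.19
at [0.5147 0.2232 0.0827] [-1.7996e+02 -9.0000e-02  1.7998e+02] d [-0.0471 -0.5857  0.0031] a [-0.04 -0.1  -9.02]
```

The 15 is seated. On to the 13.

Request:
step_arm(
  moves=[
    {"dx": -0.004,"dy": -0.045,"dz": 0,"ax": 0,"ay": 0,"az": -4,"grip": 0.05},
    {"dx": -0.008,"dy": -0.095,"dz": 0,"ax": 0,"ay": 0,"az": -9,"grip": 0.05},
    {"dx": -0.012,"dy": -0.145,"dz": 0,"ax": 0,"ay": 0,"az": -9,"grip": 0.05},
    {"dx": -0.016,"dy": -0.195,"dz": 0,"ax": 0,"ay": 0,"az": -9,"grip": 0.05},
    {"dx": -0.02,"dy": -0.244,"dz": 0,"ax": 0,"ay": 0,"az": -9,"grip": 0.05},
    {"dx": -0.024,"dy": -0.293,"dz": 0,"ax": 0,"ay": 0,"az": -9,"grip": 0.05},
    {"dx": -0.028,"dy": -0.342,"dz": 0,"ax": 0,"ay": 0,"az": -9,"grip": 0.05},
    {"dx": -0.032,"dy": -0.391,"dz": 0,"ax": 0,"ay": 0,"az": -9,"grip": 0.05},
    {"dx": -0.036,"dy": -0.44,"dz": 0,"ax": 0,"ay": 0,"az": -9,"grip": 0.05},
    {"dx": -0.04,"dy": -0.489,"dz": 0,"ax": 0,"ay": 0,"az": -9,"grip": 0.05},
  ],
)

```text
clock: 15.75
ee_pos: [0.5544, -0.2672, 0.0821]
eef_rot: [179.9, -0.1, -171.0]
force: [1.3, -0.4, -0.4]
gripper_width: 0.0499
finger_force: 0.0
```

```bash
python3 -c "
from h import *
delta((.5615,-.3615,.08),189)"
```

```text
at [ 0.5544 -0.2672  0.0821] [ 1.7992e+02 -1.1000e-01 -1.7102e+02] d [ 0.0077 -0.0943  0.002 ] a [ 0.08 -0.11 -0.02]
```

Request:
step_arm(
  moves=[
    {"dx": 0.003,"dy": -0.045,"dz": 0,"ax": 0,"ay": 0,"az": 0,"grip": 0.05},
    {"dx": 0.008,"dy": -0.08,"dz": 0,"ax": 0,"ay": 0,"az": 0,"grip": 0.05},
    {"dx": 0.008,"dy": -0.094,"dz": 0,"ax": 0,"ay": 0,"az": 0,"grip": 0.05},
    {"dx": 0.008,"dy": -0.094,"dz": 0,"ax": 0,"ay": 0,"az": 0,"grip": 0.05},
    {"dx": 0.008,"dy": -0.094,"dz": 0,"ax": 0,"ay": 0,"az": 0,"grip": 0.05},
    {"dx": 0.008,"dy": -0.094,"dz": 0,"ax": 0,"ay": 0,"az": 0,"grip": 0.05},
  ],
)

```text
clock: 16.35
ee_pos: [0.5626, -0.3567, 0.0831]
eef_rot: [179.9, -0.0, -170.9]
force: [0.2, -0.4, -0.2]
gripper_width: 0.0501
finger_force: 0.0
```

```bash
python3 -c "
from h import *
snap('wrist','w10')
m=fit('w10',np.array([.5615,-.362]),9,.175)
delta((m[0],m[1]+.0008,-.0325),189)"
```

```text
n 1008 ext 0.1721 lo-based mid 0.0042 hi-based 0.0013 t0 -0.0019 dyaw 1.91 ztop bar 0.0118 z slope deg 0.13
mid [ 0.5645 -0.3633] yaw 10.91
at [ 0.5627 -0.357   0.0834] [ 1.7992e+02  1.0000e-02 -1.7085e+02] d [-0.0009 -0.006   0.1159] a [0.08 0.01 0.15]
```

Request:
step_arm(
  moves=[
    {"dx": -0.001,"dy": -0.006,"dz": 0.04,"ax": 0,"ay": 0,"az": -1.5,"grip": 0.045},
    {"dx": -0.001,"dy": -0.006,"dz": 0.08,"ax": 0,"ay": 0,"az": -1.5,"grip": 0.04},
    {"dx": -0.001,"dy": -0.006,"dz": 0.1,"ax": 0,"ay": 0,"az": -1.5,"grip": 0.035},
    {"dx": -0.001,"dy": -0.006,"dz": 0.11,"ax": 0,"ay": 0,"az": -1.5,"grip": 0.03},
    {"dx": -0.001,"dy": -0.006,"dz": 0.116,"ax": 0,"ay": 0,"az": -1.5,"grip": 0.025},
    {"dx": -0.001,"dy": -0.006,"dz": 0.116,"ax": 0,"ay": 0,"az": -1.5,"grip": 0.025},
    {"dx": -0.001,"dy": -0.006,"dz": 0.116,"ax": 0,"ay": 0,"az": -1.5,"grip": 0.025},
  ],
)

```text
clock: 17.1
ee_pos: [0.5649, -0.3657, -0.0312]
eef_rot: [-179.9, 0.1, -169.5]
force: [0.5, 0.0, -0.1]
gripper_width: 0.0249
finger_force: 0.0
```

Request:
step_arm(
  moves=[
    {"dx": 0,"dy": 0.002,"dz": 0.001,"ax": 0,"ay": 0,"az": 0,"grip": 0.025},
    {"dx": 0,"dy": 0.002,"dz": 0.001,"ax": 0,"ay": 0,"az": 0,"grip": 0.0},
    {"dx": 0,"dy": 0.002,"dz": 0.001,"ax": 0,"ay": 0,"az": 0,"grip": 0.0},
    {"dx": 0,"dy": 0.002,"dz": 0.001,"ax": 0,"ay": 0,"az": 0,"grip": 0.0},
    {"dx": 0,"dy": 0.002,"dz": 0.001,"ax": 0,"ay": 0,"az": 0,"grip": 0.0},
    {"dx": 0,"dy": 0.002,"dz": 0.001,"ax": 0,"ay": 0,"az": 0,"grip": 0.0},
  ],
)

```text
clock: 17.7
ee_pos: [0.564, -0.3633, -0.0325]
eef_rot: [-180.0, 0.1, -169.5]
force: [-1.0, 1.4, 5.4]
gripper_width: 0.0063
finger_force: 78.6
```

Request:
step_arm(
  moves=[
    {"dx": 0,"dy": 0,"dz": -0.015,"ax": 0,"ay": 0,"az": 0,"grip": 0.0},
    {"dx": 0,"dy": 0,"dz": -0.04,"ax": 0,"ay": 0,"az": 0,"grip": 0.0},
    {"dx": 0,"dy": 0,"dz": -0.08,"ax": 0,"ay": 0,"az": 3,"grip": 0.0},
    {"dx": 0,"dy": 0,"dz": -0.115,"ax": 0,"ay": 0,"az": 7,"grip": 0.0},
    {"dx": 0,"dy": 0.0,"dz": -0.115,"ax": 0,"ay": 0,"az": 10.5,"grip": 0.0},
    {"dx": 0,"dy": 0.0,"dz": -0.115,"ax": 0,"ay": 0,"az": 10.5,"grip": 0.0},
  ],
)

```text
clock: 18.3
ee_pos: [0.5643, -0.3639, 0.0838]
eef_rot: [-179.9, 0.2, 179.9]
force: [-0.5, 0.1, -2.0]
gripper_width: 0.0061
finger_force: 78.5
```

Request:
step_arm(
  moves=[
    {"dx": 0.005,"dy": 0.04,"dz": 0,"ax": 0,"ay": 0,"az": 0,"grip": 0.0},
    {"dx": 0.01,"dy": 0.085,"dz": 0,"ax": 0,"ay": 0,"az": 0,"grip": 0.0},
    {"dx": 0.015,"dy": 0.13,"dz": 0,"ax": 0,"ay": 0,"az": 0,"grip": 0.0},
    {"dx": 0.02,"dy": 0.175,"dz": 0,"ax": 0,"ay": 0,"az": 0,"grip": 0.0},
    {"dx": 0.025,"dy": 0.22,"dz": 0,"ax": 0,"ay": 0,"az": 0,"grip": 0.0},
    {"dx": 0.03,"dy": 0.265,"dz": 0,"ax": 0,"ay": 0,"az": 0,"grip": 0.0},
    {"dx": 0.035,"dy": 0.31,"dz": 0,"ax": 0,"ay": 0,"az": 0,"grip": 0.0},
    {"dx": 0.04,"dy": 0.355,"dz": 0,"ax": 0,"ay": 0,"az": 0,"grip": 0.0},
    {"dx": 0.045,"dy": 0.4,"dz": 0,"ax": 0,"ay": 0,"az": 0,"grip": 0.0},
    {"dx": 0.049,"dy": 0.445,"dz": 0,"ax": 0,"ay": 0,"az": 0,"grip": 0.0},
  ],
)

```text
clock: 19.3
ee_pos: [0.5135, 0.0831, 0.0811]
eef_rot: [-180.0, -0.1, -179.9]
force: [1.4, -0.1, -0.9]
gripper_width: 0.0061
finger_force: 78.6
```

```bash
python3 -c "
from h import *
delta((.515,.281,.08),180)"
```

```text
at [0.5135 0.0831 0.0811] [-1.7998e+02 -8.0000e-02 -1.7991e+02] d [-0.0018  0.1979  0.001 ] a [-0.02 -0.08  0.09]
```

Request:
step_arm(
  moves=[
    {"dx": -0.001,"dy": 0.045,"dz": 0,"ax": 0,"ay": 0,"az": 0,"grip": 0.0},
    {"dx": -0.001,"dy": 0.09,"dz": 0,"ax": 0,"ay": 0,"az": 0,"grip": 0.0},
    {"dx": -0.001,"dy": 0.135,"dz": 0,"ax": 0,"ay": 0,"az": 0,"grip": 0.0},
    {"dx": -0.001,"dy": 0.175,"dz": 0,"ax": 0,"ay": 0,"az": 0,"grip": 0.0},
    {"dx": -0.001,"dy": 0.198,"dz": 0,"ax": 0,"ay": 0,"az": 0,"grip": 0.0},
    {"dx": -0.001,"dy": 0.198,"dz": 0,"ax": 0,"ay": 0,"az": 0,"grip": 0.0},
    {"dx": -0.001,"dy": 0.198,"dz": 0,"ax": 0,"ay": 0,"az": 0,"grip": 0.0},
    {"dx": -0.001,"dy": 0.198,"dz": 0,"ax": 0,"ay": 0,"az": 0,"grip": 0.0},
  ],
)

```text
clock: 20.1
ee_pos: [0.5158, 0.2777, 0.0811]
eef_rot: [-179.9, -0.0, 179.9]
force: [-0.1, 0.4, -0.3]
gripper_width: 0.006
finger_force: 78.6
```

```bash
python3 -c "
from h import *
snap('wrist','w11'); e=r.read_state()['ee_pos']
fit('w11',e[:2],0,.175,e[2]+.038,e[2]+.058)
delta((.515,.281,-.006),180)"
```

```text
n 2928 ext 0.1388 lo-based mid 0.0018 hi-based -0.0345 t0 -0.0014 dyaw 0.17 ztop bar 0.1256 z slope deg -0.13
mid [0.5177 0.2762] yaw 0.17
at [0.516  0.2777 0.0813] [-1.7993e+02 -3.0000e-02  1.7988e+02] d [0.0009 0.0034 0.0873] a [-0.07 -0.03 -0.12]
```

Request:
step_arm(
  moves=[
    {"dx": 0.002,"dy": 0.003,"dz": 0.03,"ax": 0,"ay": 0,"az": 0,"grip": 0.0},
    {"dx": 0.002,"dy": 0.003,"dz": 0.06,"ax": 0,"ay": 0,"az": 0,"grip": 0.0},
    {"dx": 0.002,"dy": 0.003,"dz": 0.075,"ax": 0,"ay": 0,"az": 0,"grip": 0.0},
    {"dx": 0.002,"dy": 0.003,"dz": 0.083,"ax": 0,"ay": 0,"az": 0,"grip": 0.0},
    {"dx": 0.002,"dy": 0.003,"dz": 0.0865,"ax": 0,"ay": 0,"az": 0,"grip": 0.0},
    {"dx": 0.002,"dy": 0.003,"dz": 0.0865,"ax": 0,"ay": 0,"az": 0,"grip": 0.0},
    {"dx": 0.002,"dy": 0.003,"dz": 0.0865,"ax": 0,"ay": 0,"az": 0,"grip": 0.0},
  ],
)

```text
clock: 20.85
ee_pos: [0.5146, 0.2827, -0.0041]
eef_rot: [180.0, 0.1, 180.0]
force: [0.1, 0.7, -1.0]
gripper_width: 0.0058
finger_force: 78.6
```

Request:
step_arm(
  moves=[
    {"dx": 0,"dy": -0.001,"dz": 0.001,"ax": 0,"ay": 0,"az": 0,"grip": 0.0},
    {"dx": 0,"dy": -0.001,"dz": 0.001,"ax": 0,"ay": 0,"az": 0,"grip": 0.0},
    {"dx": 0,"dy": -0.001,"dz": 0.001,"ax": 0,"ay": 0,"az": 0,"grip": 0.033},
    {"dx": 0,"dy": -0.001,"dz": 0.001,"ax": 0,"ay": 0,"az": 0,"grip": 0.033},
    {"dx": 0,"dy": -0.001,"dz": 0.001,"ax": 0,"ay": 0,"az": 0,"grip": 0.033},
    {"dx": 0,"dy": -0.001,"dz": 0.001,"ax": 0,"ay": 0,"az": 0,"grip": 0.033},
    {"dx": 0,"dy": -0.001,"dz": -0.01,"ax": 0,"ay": 0,"az": 0,"grip": 0.033},
    {"dx": 0,"dy": -0.001,"dz": -0.04,"ax": 0,"ay": 0,"az": 0,"grip": 0.033},
    {"dx": 0,"dy": -0.001,"dz": -0.085,"ax": 0,"ay": 0,"az": 0,"grip": 0.033},
    {"dx": 0,"dy": -0.001,"dz": -0.085,"ax": 0,"ay": 0,"az": 0,"grip": 0.033},
  ],
)

```text
clock: 21.85
ee_pos: [0.5174, 0.2833, 0.0863]
eef_rot: [179.7, 0.5, 180.0]
force: [-0.3, -0.1, 0.4]
gripper_width: 0.0329
finger_force: 0.0
```

Request:
step_arm(
  moves=[
    {"dx": 0,"dy": 0,"dz": 0,"ax": 0,"ay": 0,"az": 0,"grip": 0.033},
    {"dx": 0,"dy": 0,"dz": 0,"ax": 0,"ay": 0,"az": 0,"grip": 0.033},
  ],
)

```text
clock: 22.05
ee_pos: [0.5133, 0.2814, 0.0797]
eef_rot: [-180.0, -0.0, 180.0]
force: [0.5, 0.6, 0.4]
gripper_width: 0.0327
finger_force: 0.0
```

```bash
python3 -c "
from h import *
snap('wrist','w12')
fit('w12',np.array([.5155,.2797]),0,.175,.036,.046)
fit('w12',np.array([.5155,.221]),0,.2,.036,.046)
delta((.527,-.1745,.08),190.3)"
```

```text
n 1678 ext 0.1719 lo-based mid 0.0013 hi-based -0.0018 t0 0.0001 dyaw 0.33 ztop bar 0.039 z slope deg 0.06
mid [0.5152 0.2798] yaw 0.33
n 2112 ext 0.152 lo-based mid 0.0014 hi-based -0.0466 t0 0.0003 dyaw -1.01 ztop bar 0.0394 z slope deg 0.17
mid [0.5169 0.2213] yaw -1.01
at [0.5131 0.2813 0.0793] [-1.7995e+02 -8.0000e-02  1.7998e+02] d [-1.400e-02 -4.558e-01 -4.000e-04] a [ -0.04  -0.09 -10.32]
```

The 13 is seated. Last is the 10.

Request:
step_arm(
  moves=[
    {"dx": -0.002,"dy": -0.045,"dz": 0,"ax": 0,"ay": 0,"az": -5,"grip": 0.05},
    {"dx": -0.004,"dy": -0.093,"dz": 0,"ax": 0,"ay": 0,"az": -10.3,"grip": 0.05},
    {"dx": -0.006,"dy": -0.142,"dz": 0,"ax": 0,"ay": 0,"az": -10.3,"grip": 0.05},
    {"dx": -0.008,"dy": -0.191,"dz": 0,"ax": 0,"ay": 0,"az": -10.3,"grip": 0.05},
    {"dx": -0.01,"dy": -0.24,"dz": 0,"ax": 0,"ay": 0,"az": -10.3,"grip": 0.05},
    {"dx": -0.012,"dy": -0.289,"dz": 0,"ax": 0,"ay": 0,"az": -10.3,"grip": 0.05},
    {"dx": -0.014,"dy": -0.338,"dz": 0,"ax": 0,"ay": 0,"az": -10.3,"grip": 0.05},
    {"dx": -0.014,"dy": -0.387,"dz": 0,"ax": 0,"ay": 0,"az": -10.3,"grip": 0.05},
    {"dx": -0.014,"dy": -0.43,"dz": 0,"ax": 0,"ay": 0,"az": -10.3,"grip": 0.05},
    {"dx": -0.014,"dy": -0.455,"dz": 0,"ax": 0,"ay": 0,"az": -10.3,"grip": 0.05},
  ],
)

```text
clock: 23.1
ee_pos: [0.5261, -0.1779, 0.0789]
eef_rot: [-180.0, -0.1, -170.0]
force: [0.1, 0.3, -0.3]
gripper_width: 0.0498
finger_force: 0.0
```

Request:
step_arm(
  moves=[
    {"dx": 0,"dy": 0,"dz": 0,"ax": 0,"ay": 0,"az": 0,"grip": 0.05},
    {"dx": 0,"dy": 0,"dz": 0,"ax": 0,"ay": 0,"az": 0,"grip": 0.05},
    {"dx": 0,"dy": 0,"dz": 0,"ax": 0,"ay": 0,"az": 0,"grip": 0.05},
  ],
)

```text
clock: 23.4
ee_pos: [0.5274, -0.1717, 0.0793]
eef_rot: [179.9, -0.1, -169.6]
force: [1.3, 0.5, -0.1]
gripper_width: 0.0502
finger_force: 0.0
```

```bash
python3 -c "
from h import *
snap('wrist','w13')
m=fit('w13',np.array([.527,-.1753]),10.3,.15,.0075,.016)
delta((m[0],m[1]+.0008,-.032),190.3)"
```

```text
n 631 ext 0.1474 lo-based mid 0.0013 hi-based -0.0013 t0 -0.0012 dyaw 0.35 ztop bar 0.0113 z slope deg 0.07
mid [ 0.5272 -0.1765] yaw 10.65
at [ 0.5276 -0.1715  0.0795] [ 1.7993e+02 -4.0000e-02 -1.6959e+02] d [ 0.0011 -0.0042  0.1115] a [ 0.07 -0.04  0.11]
```

Request:
step_arm(
  moves=[
    {"dx": 0.001,"dy": -0.004,"dz": 0.04,"ax": 0,"ay": 0,"az": 0,"grip": 0.045},
    {"dx": 0.001,"dy": -0.004,"dz": 0.08,"ax": 0,"ay": 0,"az": 0,"grip": 0.04},
    {"dx": 0.001,"dy": -0.004,"dz": 0.1,"ax": 0,"ay": 0,"az": 0,"grip": 0.035},
    {"dx": 0.001,"dy": -0.004,"dz": 0.107,"ax": 0,"ay": 0,"az": 0,"grip": 0.03},
    {"dx": 0.001,"dy": -0.004,"dz": 0.1115,"ax": 0,"ay": 0,"az": 0,"grip": 0.025},
    {"dx": 0.001,"dy": -0.004,"dz": 0.1115,"ax": 0,"ay": 0,"az": 0,"grip": 0.025},
    {"dx": 0.001,"dy": -0.004,"dz": 0.1115,"ax": 0,"ay": 0,"az": 0,"grip": 0.025},
  ],
)

```text
clock: 24.15
ee_pos: [0.5283, -0.1775, -0.0304]
eef_rot: [-180.0, 0.1, -169.7]
force: [0.6, 0.1, 0.5]
gripper_width: 0.0253
finger_force: 0.0
```

Request:
step_arm(
  moves=[
    {"dx": 0,"dy": 0.0015,"dz": 0.001,"ax": 0,"ay": 0,"az": 0,"grip": 0.025},
    {"dx": 0,"dy": 0.0015,"dz": 0.001,"ax": 0,"ay": 0,"az": 0,"grip": 0.0},
    {"dx": 0,"dy": 0.0015,"dz": 0.001,"ax": 0,"ay": 0,"az": 0,"grip": 0.0},
    {"dx": 0,"dy": 0.0015,"dz": 0.001,"ax": 0,"ay": 0,"az": 0,"grip": 0.0},
    {"dx": 0,"dy": 0.0015,"dz": 0.001,"ax": 0,"ay": 0,"az": 0,"grip": 0.0},
    {"dx": 0,"dy": 0.0015,"dz": 0.001,"ax": 0,"ay": 0,"az": 0,"grip": 0.0},
  ],
)

```text
clock: 24.75
ee_pos: [0.5275, -0.176, -0.0317]
eef_rot: [-180.0, 0.1, -169.7]
force: [-0.6, 1.2, 6.5]
gripper_width: 0.0037
finger_force: 78.8
```

Request:
step_arm(
  moves=[
    {"dx": 0,"dy": 0,"dz": -0.015,"ax": 0,"ay": 0,"az": 0,"grip": 0.0},
    {"dx": 0,"dy": 0,"dz": -0.04,"ax": 0,"ay": 0,"az": 0,"grip": 0.0},
    {"dx": 0,"dy": 0,"dz": -0.08,"ax": 0,"ay": 0,"az": 3,"grip": 0.0},
    {"dx": 0,"dy": 0,"dz": -0.112,"ax": 0,"ay": 0,"az": 7,"grip": 0.0},
    {"dx": 0,"dy": 0.0,"dz": -0.112,"ax": 0,"ay": 0,"az": 10.3,"grip": 0.0},
    {"dx": 0,"dy": 0.0,"dz": -0.112,"ax": 0,"ay": 0,"az": 10.3,"grip": 0.0},
  ],
)

```text
clock: 25.35
ee_pos: [0.5277, -0.1762, 0.0808]
eef_rot: [-180.0, 0.1, 179.9]
force: [-0.5, -0.7, -0.4]
gripper_width: 0.004
finger_force: 78.6
```

Request:
step_arm(
  moves=[
    {"dx": 0,"dy": 0.04,"dz": 0,"ax": 0,"ay": 0,"az": 0,"grip": 0.0},
    {"dx": 0.002,"dy": 0.087,"dz": 0,"ax": 0,"ay": 0,"az": 0,"grip": 0.0},
    {"dx": 0.004,"dy": 0.134,"dz": 0,"ax": 0,"ay": 0,"az": 0,"grip": 0.0},
    {"dx": 0.006,"dy": 0.181,"dz": 0,"ax": 0,"ay": 0,"az": 0,"grip": 0.0},
    {"dx": 0.008,"dy": 0.228,"dz": 0,"ax": 0,"ay": 0,"az": 0,"grip": 0.0},
    {"dx": 0.01,"dy": 0.275,"dz": 0,"ax": 0,"ay": 0,"az": 0,"grip": 0.0},
    {"dx": 0.012,"dy": 0.322,"dz": 0,"ax": 0,"ay": 0,"az": 0,"grip": 0.0},
    {"dx": 0.012,"dy": 0.369,"dz": 0,"ax": 0,"ay": 0,"az": 0,"grip": 0.0},
    {"dx": 0.012,"dy": 0.416,"dz": 0,"ax": 0,"ay": 0,"az": 0,"grip": 0.0},
    {"dx": 0.012,"dy": 0.46,"dz": 0,"ax": 0,"ay": 0,"az": 0,"grip": 0.0},
  ],
)

```text
clock: 26.35
ee_pos: [0.5143, 0.286, 0.0786]
eef_rot: [-180.0, -0.1, -179.9]
force: [1.4, -0.6, -0.1]
gripper_width: 0.0039
finger_force: 78.7
```

Request:
step_arm(
  moves=[
    {"dx": 0,"dy": 0.035,"dz": 0,"ax": 0,"ay": 0,"az": 0,"grip": 0.0},
    {"dx": 0,"dy": 0.053,"dz": 0,"ax": 0,"ay": 0,"az": 0,"grip": 0.0},
    {"dx": 0,"dy": 0.053,"dz": 0,"ax": 0,"ay": 0,"az": 0,"grip": 0.0},
    {"dx": 0,"dy": 0.053,"dz": 0,"ax": 0,"ay": 0,"az": 0,"grip": 0.0},
    {"dx": 0,"dy": 0.053,"dz": 0,"ax": 0,"ay": 0,"az": 0,"grip": 0.0},
  ],
)

```text
clock: 26.85
ee_pos: [0.5159, 0.3341, 0.0793]
eef_rot: [-179.9, -0.0, 179.8]
force: [-0.1, -0.1, 0.3]
gripper_width: 0.0037
finger_force: 78.7
```

```bash
python3 -c "
from h import *
snap('wrist','w14'); e=r.read_state()['ee_pos']
fit('w14',e[:2],0,.15,e[2]+.036,e[2]+.058)
delta((.515,.3385,-.0055),180)"
```

```text
n 1805 ext 0.1285 lo-based mid 0.0007 hi-based -0.0208 t0 -0.0016 dyaw -0.09 ztop bar 0.1225 z slope deg -0.16
mid [0.5166 0.3327] yaw -0.09
at [0.516  0.3344 0.0794] [-179.92   -0.    179.82] d [0.001  0.0043 0.0849] a [-0.08 -0.   -0.18]
```

Request:
step_arm(
  moves=[
    {"dx": 0.001,"dy": 0.004,"dz": 0.03,"ax": 0,"ay": 0,"az": 0,"grip": 0.0},
    {"dx": 0.001,"dy": 0.004,"dz": 0.06,"ax": 0,"ay": 0,"az": 0,"grip": 0.0},
    {"dx": 0.001,"dy": 0.004,"dz": 0.073,"ax": 0,"ay": 0,"az": 0,"grip": 0.0},
    {"dx": 0.001,"dy": 0.004,"dz": 0.081,"ax": 0,"ay": 0,"az": 0,"grip": 0.0},
    {"dx": 0.001,"dy": 0.004,"dz": 0.0845,"ax": 0,"ay": 0,"az": 0,"grip": 0.0},
    {"dx": 0.001,"dy": 0.004,"dz": 0.0845,"ax": 0,"ay": 0,"az": 0,"grip": 0.0},
    {"dx": 0.001,"dy": 0.004,"dz": 0.0845,"ax": 0,"ay": 0,"az": 0,"grip": 0.0},
  ],
)

```text
clock: 27.6
ee_pos: [0.5152, 0.3412, -0.0039]
eef_rot: [179.9, 0.1, 180.0]
force: [0.3, -0.3, 0.2]
gripper_width: 0.0037
finger_force: 78.7
```

Request:
step_arm(
  moves=[
    {"dx": 0,"dy": -0.002,"dz": 0.001,"ax": 0,"ay": 0,"az": 0,"grip": 0.0},
    {"dx": 0,"dy": -0.002,"dz": 0.001,"ax": 0,"ay": 0,"az": 0,"grip": 0.0},
    {"dx": 0,"dy": -0.002,"dz": 0.001,"ax": 0,"ay": 0,"az": 0,"grip": 0.033},
    {"dx": 0,"dy": -0.002,"dz": 0.001,"ax": 0,"ay": 0,"az": 0,"grip": 0.033},
    {"dx": 0,"dy": -0.002,"dz": 0.001,"ax": 0,"ay": 0,"az": 0,"grip": 0.033},
    {"dx": 0,"dy": -0.002,"dz": 0.001,"ax": 0,"ay": 0,"az": 0,"grip": 0.033},
    {"dx": 0,"dy": -0.002,"dz": -0.01,"ax": 0,"ay": 0,"az": 0,"grip": 0.033},
    {"dx": 0,"dy": -0.002,"dz": -0.04,"ax": 0,"ay": 0,"az": 0,"grip": 0.033},
    {"dx": 0,"dy": -0.002,"dz": -0.085,"ax": 0,"ay": 0,"az": 0,"grip": 0.033},
    {"dx": 0,"dy": -0.002,"dz": -0.085,"ax": 0,"ay": 0,"az": 0,"grip": 0.033},
  ],
)

```text
clock: 28.6
ee_pos: [0.5178, 0.3409, 0.0865]
eef_rot: [179.7, 0.5, 180.0]
force: [0.9, -0.1, -0.3]
gripper_width: 0.0332
finger_force: 0.0
```

Request:
step_arm(
  moves=[
    {"dx": 0,"dy": -0.04,"dz": -0.03,"ax": 0,"ay": 0,"az": 0,"grip": 0.033},
    {"dx": 0,"dy": -0.08,"dz": -0.06,"ax": 0,"ay": 0,"az": 0,"grip": 0.033},
    {"dx": 0,"dy": -0.1,"dz": -0.06,"ax": 0,"ay": 0,"az": 0,"grip": 0.033},
    {"dx": 0,"dy": -0.1,"dz": -0.06,"ax": 0,"ay": 0,"az": 0,"grip": 0.033},
    {"dx": 0,"dy": -0.1,"dz": -0.06,"ax": 0,"ay": 0,"az": 0,"grip": 0.033},
  ],
)

```text
clock: 29.1
ee_pos: [0.5143, 0.2391, 0.1405]
eef_rot: [180.0, 0.0, 179.9]
force: [-0.2, 0.1, -0.1]
gripper_width: 0.033
finger_force: 0.0
```

```bash
python3 -c "
from h import *
snap('wrist','w15')
for L,y in ((.15,.3375),(.175,.2797),(.2,.221),(.225,.1635),(.25,.105)): fit('w15',np.array([.5155,y]),0,L,.0345,.046)"
```

```text
n 904 ext 0.1474 lo-based mid 0.0007 hi-based -0.0019 t0 0.0011 dyaw -0.1 ztop bar 0.0383 z slope deg 0.18
mid [0.5149 0.3386] yaw -0.1
n 1168 ext 0.1379 lo-based mid 0.0012 hi-based -0.0359 t0 0.0003 dyaw 0.19 ztop bar 0.0389 z slope deg 0.03
mid [0.5167 0.28  ] yaw 0.19
n 1466 ext 0.1962 lo-based mid 0.0022 hi-based -0.0016 t0 0.0009 dyaw 0.24 ztop bar 0.0393 z slope deg 0.06
mid [0.5158 0.2219] yaw 0.24
n 1928 ext 0.2014 lo-based mid 0.0025 hi-based -0.0211 t0 0.0008 dyaw 0.19 ztop bar 0.0397 z slope deg 0.04
mid [0.518  0.1643] yaw 0.19
n 2648 ext 0.2177 lo-based mid 0.0098 hi-based -0.0225 t0 0.0003 dyaw -1.14 ztop bar 0.0402 z slope deg -0.22
mid [0.5253 0.1051] yaw -1.14
```

View pics/w15.png

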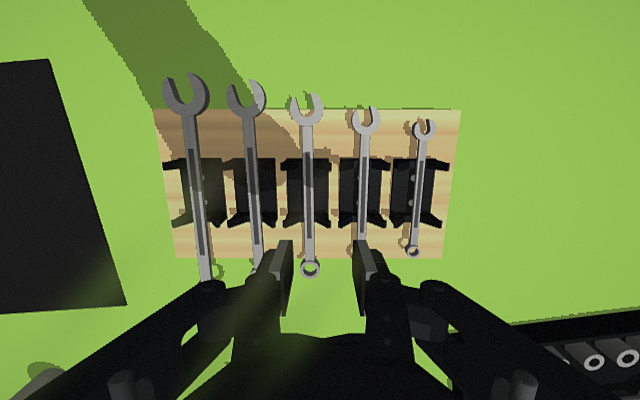

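The final view shows all five spanners seated in descending order: 19 (195,190), 17 (250,190), 15 (307,190), 13 (365,180) and 10 (418,190). All are level and within 3 mm of their saddle centres, and the gripper is clear.

```bash
python3 -c "
from cell import r
print(r.close_job())"
```

```text
the job is handed in; nothing more can be done
None
```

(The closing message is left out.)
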